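# Find and tighten loose jar lids, then slide the jars home

## Robot

A 7-joint arm with a two-finger parallel gripper is mounted at the origin on a cart in front of the work surface, level with it; the furniture and walls round the work are solid. World frame = base frame: x ahead of the robot, y to its left, z up, the work surface at z = 0. Lengths are in m, angles in rad, forces in N, time in s.
With the tool pointing down it reaches from about 0.4 to 0.85 m from the base axis. Payload 10.4 kg.
Tool frame: the origin (TCP) lies between the finger pads; the fingertips stand tcp_to_tips ahead of it and the grasp point (between the pads) lies 8 mm behind it (tcp_to_tips is the distance from the TCP to the fingertips, in m); z points along the fingers, y is the line along which they close (so a half turn about z gives the same grasp; the last joint's range is limited). The gripper opens to 85 mm and grips with 20 to 120 N. Pads are 22 mm wide; open, the fingers measure 114 mm over their backs; the gripper's body (76 mm by 85 mm) begins 54 mm behind the grasp point. The pads swing forward as they close: fully open they stand 13 mm farther back than shut.
Start: joints at [-1.218, 0.332, -0.065, 1.46, 0.022, 1.35, -0.088], TCP at [0.229, 0.581, 0.208] pointing down, gripper open.
Joint ranges: [-2.6, 2.6], [-0.5, 2.12], [-1.47, 1.34], [0.16, 2.42], [-1.27, 4.41], [0.06, 2.06], [-2.6, 2.6]. Speed limits (rad/s): [2.22, 2.22, 2.79, 2.79, 3.14, 3.14, 3.14].

## Interface

Orientations are given as a unit quaternion [x, y, z, w].
In Python, from workcell import * gives the robot as it stands.
- The arm moves only by the tool apply_moves, never from a script. Its argument "rows" is a list of rows, each an object of numbers: "x", "y", "z": the shift along the tool's x, y, z in mm; "ax", "ay", "az": the turn, a rotation vector about the tool's x, y, z in degrees; "gripper": the closure, from 0 (fully open) to 1 (shut). A call has 1 to 5 rows; each row shifts and turns the commanded pose from where the row before left it, along the tool's axes as they then stand; what a row does not reach is not made up. A row lasts 1/12 s, in which the tool goes at most 41.7 mm and 7.16 degrees, less where a joint would pass 70% of its speed; a pose out of reach is approached as far as the arm can. A call with a gripper value outside its range is refused whole. The fingers move at their own pace and stop on an object; "newtons" is the grip in N (left out, the last holds). Time passes only in rows, so rows that do not move let the fingers close. It gives the time, the measured TCP pose, the force, the opening and the grip force at its end, in the units of the state.
- get_obs(): the state, without advancing time (a new reading comes with each control period).
- camera(name): name is "side" or "top" or "wrist"; returns a dict with "color" (400x640x3 uint8, red, green, blue), "fov_y" (degrees; the focal length in pixels is half the picture's height over the tangent of half this angle, whatever the lens; pixels are square), "cx", "cy" (the principal point, pixels), "k1" (the pictures are not rectified: a ray, as slopes to the right and down, at radius r is drawn at 1 + k1 r^2 times it, then the intrinsics apply), "rvec" (rotation vector, rad) and "tvec" (3), from world to camera coordinates, as OpenCV has them. Camera axes: x right, y down, z forward; pixel columns grow to the right and rows downward; lengths in m; the calibration is good to about 2 mm. A picture is of the moment at which its call begins. There is no depth.
- hand_in(): hands the job in; it is judged then, once.
The state is a dict: "clock": time; "joint_pos": joint angles; "joint_velocities": joint speeds; "tau": joint torques, N m; "position": TCP position; "ee_rot": TCP orientation; "ft_force": force on the tool from outside, world axes, zero at the start; "torque": the same for the moment, N m; "grip_width": opening from 0.0 (shut) to 1.0 (fully open); "grasp_force": force on a finger pad.
Only numpy, scipy, OpenCV 4.12 (cv2) and the standard library are available. Lean on these libraries where they do the work, as an engineer would, in place of code of your own. Each camera call takes 0.05 s, during which the arm holds its last target. There are 200 camera calls.

## Task

Some of the lids on the three square jars may be loose, so nudge each lid's lever clockwise to find out, and turn the loose ones until they are fully tight. Once its lid is tight, slide each jar along its lane until it is fully home against the organiser's back wall. Keep the jars upright and do not disturb the other things standing around.

Things in the scene. Friction and masses are not known exactly. Their poses are not given: they have to be found in the camera images.
- rack: Wooden lane organiser, fixed on a cover board (top at z 60 mm) over the burners; 220 long (x), 346 wide (y), floor 8 thick. Origin: centre of underside; +x runs along the lanes from the open front to the closed back. Four lanes 74 wide, centred at y -126, -42, 42, 126 mm; place and yaw (to 0.2 rad) vary. Three lanes hold a square jar each, one a spice jar, in any order.
- rack_back (a point): Middle of the inner face of the organiser's back wall, on the lane floor: 100 mm along +x from the organiser's origin and 8 above it. The back wall and the lanes' side walls are 10 mm thick and rise 36 above the lane floor.
- jar_a: Square white ceramic jar, 70 x 70 x 52 mm (86 with lid and lever), 0.5 to 0.8 kg, in a lane with 2 mm play each side: it cannot turn, but slides. Origin: centre of underside, on the lane floor; x along the lane to the back. Starts in the lane's front half; fully home its origin is 65 mm along x from the organiser's. Push it low on its front face: a high push tips it.
- jar_b: Square white ceramic jar with a lid, same as jar_a.
- jar_c: Square white ceramic jar with a lid, same as jar_a.
- lid_a_tip (a point): Outer top end of the black lever on jar_a's lid, 34 mm from the jar's vertical centre line, 86 above its underside. The lid is round steel, 62 diameter, flat top 68 above the jar's underside. The lever, a bar 10 wide and 18 tall, stands on the lid and runs radially from a 20 mm hub in the centre to this point. The lid turns about the jar's centre line, without rising.
- lid_b_tip (a point): The same on jar_b. All lids: clockwise from above tightens, up to a hard stop. A loose lid stands up to 1.2 rad anticlockwise of it and turns with light friction (about 0.04 N m, 1.5 N near the lever's end); it stays where it is left. A tight lid does not give. At least one lid is loose.
- lid_c_tip (a point): The same on jar_c. All lids: where the lever points when tight differs from jar to jar, always within about 0.4 rad of the lane's line, towards its front or its back, so only a clockwise nudge tells tight from loose. Closed fingers pushing the lever's side are enough; 5 to 8 N at the lever against the stop is firm.
- spice_jar_1: Bystander, leave alone: spice jar, 46 diameter x 106 tall, standing in one of the four lanes, in its front half. Sizes in mm.
- spice_jar_2: Bystander, leave alone: spice jar, 46 diameter x 106 tall, on the board behind the organiser's back wall. Sizes in mm.
- chilli: Bystander, leave alone: plastic sauce bottle, 72 diameter x 201 tall, on the board left of the organiser (+y). Sizes in mm.
- garlic_1: Bystander, leave alone: garlic bulb, 60 diameter x 58 tall, on the board left of the organiser (+y), nearer the robot. Sizes in mm.
- mug_1: Bystander, leave alone: white mug, 92 diameter (127 over its handle) x 95 tall, on the board right of the organiser (-y). Sizes in mm.
- tin_1: Bystander, leave alone: food tin, 86 diameter x 40 tall, on the board right of the organiser (-y), behind the mug. Sizes in mm.

How it is judged:
By the outcome, as a careful person would: the job done as asked, in the order asked, and still so for the second after the job is handed in, with the robot touching nothing.
It also fails if it takes over 72 s, if anything falls off the work surface, if the arm or the gripper's body presses on something with over 40 N, if the wrist force passes 120 N, or if a joint passes its speed limit or range.

## Working session

There is one attempt and no reset: what is moved stays moved. The work goes in short steps, Python scripts to look and compute and a tool call to move; the robot and the scene stay as the last step left them, time stands still between calls to the robot, and variables do not carry over. Pictures are saved under pics/ and viewed, at most 10 in all, crops included, and the job is handed in when it is done.

Besides the shell and the picture viewer there is one more tool, called after "Call:" as name(argument=value, ...) on one line, values as JSON. apply_moves: Moves the arm, as the interface text tells. Its arguments: {"type":"object","properties":{"rows":{"type":"array","items":{"type":"object","properties":{"x":{"type":"number"},"y":{"type":"number"},"z":{"type":"number"},"ax":{"type":"number"},"ay":{"type":"number"},"az":{"type":"number"},"gripper":{"type":"number"}}}},"newtons":{"type":"number"}},"required":["rows"]}

```bash
mkdir -p pics
cat > h.py <<'E'
from workcell import *
import numpy as np, cv2
def cam(n,save=None):
    c=camera(n)
    if save: cv2.imwrite(save,c["color"][:,:,::-1])
    return c
def K(c):
    f=c["color"].shape[0]/2/np.tan(np.radians(c["fov_y"])/2)
    return np.array([[f,0,c["cx"]],[0,f,c["cy"]],[0,0,1]])
def D(c): # k1 applied forward
    return np.array([c["k1"],0,0,0],float)
def onplane(c,px,z):
    p=cv2.undistortPoints(np.array(px,float).reshape(-1,1,2),K(c),D(c)).reshape(-1,2)
    R=cv2.Rodrigues(np.array(c["rvec"],float))[0]; t=np.array(c["tvec"],float)
    d=np.c_[p,np.ones(len(p))]@R; o=-R.T@t
    return o+d*((z-o[2])/d[:,2])[:,None]
def proj(c,P):
    return cv2.projectPoints(np.array(P,float).reshape(-1,1,3),np.array(c["rvec"],float),np.array(c["tvec"],float),K(c),D(c))[0].reshape(-1,2)
E
python3 - <<'E'
from h import *
import pickle
o=get_obs(); print(o)
for n in("top","side"):
    c=cam(n,f"pics/{n}0.png"); pickle.dump(c,open(n+"0.pkl","wb"))
    R=cv2.Rodrigues(np.array(c["rvec"],float))[0]; print(n,c["fov_y"],c["k1"],-R.T@np.array(c["tvec"]))
E
```

```text
{'clock': 0.0, 'joint_pos': array([-1.21758117,  0.33286017, -0.06473368,  1.46098163,  0.02159908,
        1.34991742, -0.08850361]), 'joint_velocities': array([-3.63753512e-05, -7.56638092e-04,  6.84762472e-05,  9.72076027e-04,
        3.66434154e-04,  1.03597171e-03,  4.90946646e-04]), 'tau': array([ 2.35214668e-05, -6.25446224e+01,  4.93178784e-02, -3.91609240e+01,
        1.62019115e-02,  9.87379288e-03, -4.48430251e-05]), 'position': array([0.22922358, 0.58098032, 0.20710411]), 'ee_rot': array([ 1.86779172e-01,  9.82401649e-01, -7.27396181e-04, -1.08248012e-04]), 'ft_force': array([-1.43434107, -0.4745175 , -0.48101294]), 'torque': array([-0.00831847, -0.02050877, -0.03198736]), 'grasp_force': 0.0, 'grip_width': 1.0005540677049287}
top 44.35469371431028 0.0319418192012607 [0.40719344 0.02884698 1.49503112]
side 46.847803118982725 -0.059388859867839684 [ 0.65992037 -0.96313958  0.93441441]
```

View pics/top0.png

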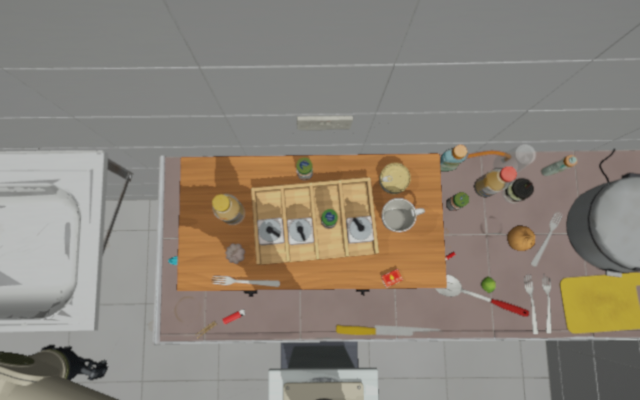

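View pics/side0.png

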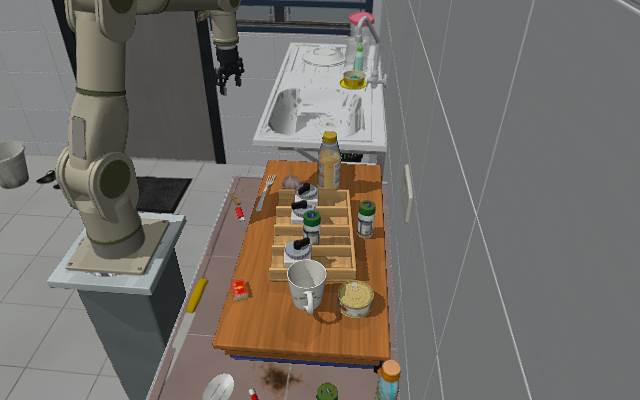

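The top view shows the rack at about cols 252–378 and rows 178–262. Jars sit at (270,231), (300,231) and (359,229), with the spice jar at (329,217). I'll zoom in to measure.

Run:
```python
from h import *
import pickle
c=pickle.load(open("top0.pkl","rb"))
im=c["color"][:,:,::-1]
cr=cv2.resize(im[170:270,240:390],None,fx=5.3,fy=5.3,interpolation=cv2.INTER_CUBIC)
cv2.imwrite("pics/crop.png",cr)
hsv=cv2.cvtColor(c["color"],cv2.COLOR_RGB2HSV)
m=((hsv[...,2]<70)).astype(np.uint8); m[:170]=0;m[265:]=0;m[:,:250]=0;m[:,380:]=0
n,l,s,ce=cv2.connectedComponentsWithStats(m)
for i in range(1,n):
    if s[i,4]>15:
        print("dark",s[i],ce[i]); ys,xs=np.where(l==i); P=onplane(c,np.c_[xs,ys],0.06+0.008+0.086)[:,:2]
        mu=P.mean(0);w,v=np.linalg.eigh(np.cov((P-mu).T)); print("  world",mu.round(4),"axis",v[:,1].round(3),np.sqrt(w).round(4),(P-mu)@v[:,1]@np.ones(1) if 0 else [((P-mu)@v[:,1]).min().round(3),((P-mu)@v[:,1]).max().round(3)])
m=((hsv[...,1]<40)&(hsv[...,2]>120)).astype(np.uint8); m[:215]=0;m[248:]=0;m[:,:250]=0;m[:,:]*=1;m[:,378:]=0
n,l,s,ce=cv2.connectedComponentsWithStats(m)
for i in range(1,n):
    if s[i,4]>60:
        cs=cv2.findContours((l==i).astype(np.uint8),0,2)[0][0]; r=cv2.minAreaRect(cs); print("white",s[i],r,onplane(c,[r[0]],.068+.055).round(4))
```

```text
dark [353 218  11  13  52] [358.34615385 224.46153846]
  world [ 0.5549 -0.1011] axis [-0.83  -0.558] [0.0032 0.0113] [np.float64(-0.021), np.float64(0.017)]
dark [267 227  12   9  49] [271.55102041 230.75510204]
  world [0.5406 0.1372] axis [0.511 0.859] [0.0036 0.0101] [np.float64(-0.021), np.float64(0.015)]
dark [298 227   7  13  37] [300.83783784 231.59459459]
  world [0.5373 0.0569] axis [-0.932 -0.362] [0.0027 0.0105] [np.float64(-0.015), np.float64(0.022)]
white [347 216  27  27 521] ((359.5792236328125, 229.29209899902344), (24.975435256958008, 24.975435256958008), 84.2894058227539) [[ 0.5446 -0.1072  0.123 ]]
white [258 218  26  26 491] ((270.4974670410156, 230.96446228027344), (24.93646812438965, 24.50898551940918), 85.91438293457031) [[0.5432 0.1426 0.123 ]]
white [287 218  27  27 533] ((299.9426574707031, 230.86886596679688), (24.897327423095703, 24.716257095336914), 84.80557250976562) [[0.5423 0.06   0.123 ]]
```

View pics/crop.png

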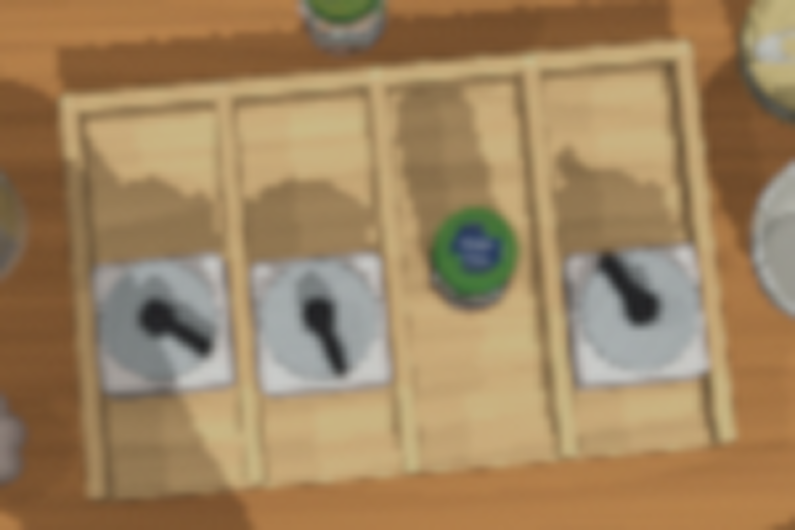

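Run:
```python
from h import *
import pickle
c=pickle.load(open("top0.pkl","rb"))
f=lambda L,z: onplane(c,[( (x+.5)/5.3-.5+240,(y+.5)/5.3-.5+170) for x,y in L],z)[:,:2]
q=f([(62,98),(690,43),(90,497),(733,440)],.104)  # BL BR FL FR
print(q.round(4)); 
ux=(q[0]-q[2])+(q[1]-q[3]); uy=(q[0]-q[1])+(q[2]-q[3])
print("len",[np.linalg.norm(v)/2 for v in(ux,uy)])
a1=np.arctan2(ux[1],ux[0]); a2=np.arctan2(-uy[0],uy[1]); print("yaw",a1,a2); yaw=(a1*.25+a2*.75)
o=q.mean(0); R=np.array([[np.cos(yaw),-np.sin(yaw)],[np.sin(yaw),np.cos(yaw)]]); print("origin",o,yaw)
for n,h,t in(("L",(157,316),(207,352)),("M",(319,316),(342,373)),("R",(642,308),(606,257))):
    p=f([h,t],.154); d=(p-o)@R; v=d[1]-d[0]
    print(n,"hub w",p[0].round(4),"rackframe",d[0].round(4),"lever ang rack deg",np.degrees(np.arctan2(v[1],v[0])).round(1),"len",np.linalg.norm(v).round(4))
print("spice",((f([(474,247)],.174)-o)@R).round(3))
for n,px,z in(("chilli",(221,204),.26),("garlic",(235,254),.1),("mug",(399,214),.15)):
    w=onplane(c,[px],z)[:,:2]; print(n,w.round(3),((w-o)@R).round(3))
import workcell; print(getattr(workcell,"tcp_to_tips",None),[x for x in dir(workcell) if x[0]!='_'])
for x,y in((.42,.06),(.42,.13),(.42,-.11)): pass
```

```text
[[ 0.6699  0.1996]
 [ 0.6956 -0.1428]
 [ 0.4541  0.1834]
 [ 0.48   -0.1587]]
len [np.float64(0.21632221035995497), np.float64(0.3432121939269302)]
yaw 0.0741340403403135 0.0752601272889331
origin [0.57488324 0.02036892] 0.0749786055517782
L hub w [0.5449 0.1436] rackframe [-0.0206  0.1251] lever ang rack deg -130.6 len 0.0321
M hub w [0.5438 0.0597] rackframe [-0.028   0.0415] lever ang rack deg -163.0 len 0.0318
R hub w [ 0.5458 -0.1074] rackframe [-0.0385 -0.1252] lever ang rack deg 29.4 len 0.0322
spice [[-0.002 -0.041]]
chilli [[0.6   0.257]] [[0.043 0.234]]
garlic [[0.481 0.245]] [[-0.076  0.231]]
mug [[ 0.583 -0.214]] [[-0.01  -0.235]]
0.011 ['MotionError', 'camera', 'get_obs', 'hand_in', 'tcp_to_tips']
```

```bash
cat >> h.py <<'E'
O=np.array([574.9,20.4]); YAW=0.075
HUB=dict(L=(-20.6,125.5),M=(-28,41.8),R=(-38.5,-125.5))
u=lambda d: np.array([np.cos(np.radians(d)),np.sin(np.radians(d))])
def rot(a): return np.array([[np.cos(a),-np.sin(a)],[np.sin(a),np.cos(a)]])
def pose():
    from scipy.spatial.transform import Rotation as Ro
    o=get_obs(); p=np.array(o["position"])*1e3; R=Ro.from_quat(o["ee_rot"]).as_matrix()
    a=np.degrees(np.arctan2(R[1,0],R[0,0])-YAW)
    xy=(p[:2]-O)@rot(YAW)
    print("clk %.2f rack xy %s z %.1f ang %.1f F %s tilt %s grip %.2f"%(o["clock"],xy.round(1),p[2],(a+360)%360,np.array(o["ft_force"]).round(1),R[:2,2].round(3),o["grip_width"]))
    return xy,p[2],a
def plan(*targets):  # (X,Y,z,ang,N) in rack frame
    xy,z,a=pose()
    for X,Y,Z,A,N in targets:
        da=(A-a+180)%360-180; d=(np.array([X,Y])-xy)/N
        print("->",X,Y,Z,A)
        for i in range(N):
            t=a+da*i/N; ex=u(t); ey=u(t-90)
            print("   x %.1f y %.1f z %.1f az %.2f"%(d@ex,d@ey,-(Z-z)/N,-da/N))
        xy,z,a=np.array([X,Y]),Z,a+da
def at(h,phi,r,t,inv=False): # t>0: on anticlockwise side
    return (np.array(HUB[h])+r*u(phi)+t*u(phi+90)).round(1)
E
python3 - <<'E'
from h import *
x=at("L",-130.6,26,30); print(x)
plan((-140,310,215,205,9),(x[0],x[1],215,229.4,8))
E
```

```text
[-14.7  86.2]
clk 0.10 rack xy [-302.7  584.9] z 207.2 ang 154.2 F [-0.4  0.1  0. ] tilt [-0.    -0.001] grip 1.00
-> -140 310 215 205
   x -29.6 y -19.6 z -0.9 az -5.65
   x -27.5 y -22.4 z -0.9 az -5.65
   x -25.2 y -25.0 z -0.9 az -5.65
   x -22.6 y -27.4 z -0.9 az -5.65
   x -19.8 y -29.5 z -0.9 az -5.65
   x -16.8 y -31.3 z -0.9 az -5.65
   x -13.6 y -32.8 z -0.9 az -5.65
   x -10.3 y -34.0 z -0.9 az -5.65
   x -6.9 y -34.8 z -0.9 az -5.65
-> -14.7 86.2 215 229.4
   x -2.4 y -32.0 z 0.0 az -3.05
   x -0.7 y -32.1 z 0.0 az -3.05
   x 1.0 y -32.0 z 0.0 az -3.05
   x 2.7 y -31.9 z 0.0 az -3.05
   x 4.4 y -31.8 z 0.0 az -3.05
   x 6.1 y -31.5 z 0.0 az -3.05
   x 7.8 y -31.1 z 0.0 az -3.05
   x 9.4 y -30.6 z 0.0 az -3.05
```

Call:
apply_moves(rows=[{"x":-29.6,"y":-19.6,"z":-1,"az":-5.65,"gripper":1},{"x":-27.5,"y":-22.4,"z":-1,"az":-5.65,"gripper":1},{"x":-25.2,"y":-25,"z":-1,"az":-5.65,"gripper":1},{"x":-22.6,"y":-27.4,"z":-1,"az":-5.65,"gripper":1},{"x":-19.8,"y":-29.5,"z":-1,"az":-5.65,"gripper":1}], newtons=60)

```text
invalid input at $.rows[0]: expected keys x, y, z, ax, ay, az, gripper
```

Call:
apply_moves(rows=[{"x":-16.8,"y":-31.3,"z":-1,"az":-5.65,"gripper":1},{"x":-13.6,"y":-32.8,"z":-1,"az":-5.65,"gripper":1},{"x":-10.3,"y":-34,"z":-1,"az":-5.65,"gripper":1},{"x":-6.9,"y":-34.8,"z":0,"az":-5.65,"gripper":1}])

```text
invalid input at $.rows[0]: expected keys x, y, z, ax, ay, az, gripper
```

Run:
```python
from h import *
plan((-14.7,86.2,215,229.4,8))
```

```text
clk 0.10 rack xy [-302.7  584.9] z 207.2 ang 154.2 F [-0.4  0.1  0. ] tilt [-0.    -0.001] grip 1.00
-> -14.7 86.2 215 229.4
   x -59.6 y -40.4 z -1.0 az -9.40
   x -52.2 y -49.6 z -1.0 az -9.40
   x -43.3 y -57.5 z -1.0 az -9.40
   x -33.4 y -63.8 z -1.0 az -9.40
   x -22.5 y -68.4 z -1.0 az -9.40
   x -11.0 y -71.1 z -1.0 az -9.40
   x 0.7 y -72.0 z -1.0 az -9.40
   x 12.5 y -70.9 z -1.0 az -9.40
```

All keys are required in each row.

Call:
apply_moves(rows=[{"x":-29.6,"y":-19.6,"z":-1,"ax":0,"ay":0,"az":-5.65,"gripper":1},{"x":-27.5,"y":-22.4,"z":-1,"ax":0,"ay":0,"az":-5.65,"gripper":1},{"x":-25.2,"y":-25,"z":-1,"ax":0,"ay":0,"az":-5.65,"gripper":1},{"x":-22.6,"y":-27.4,"z":-1,"ax":0,"ay":0,"az":-5.65,"gripper":1},{"x":-19.8,"y":-29.5,"z":-1,"ax":0,"ay":0,"az":-5.65,"gripper":1}], newtons=60)

```text
clock: 0.52
position: [0.3317, 0.4342, 0.2126]
ee_rot: [-0.061, 0.998, -0.0, -0.0]
ft_force: [0.5, -0.4, -0.0]
grip_width: 0.302
grasp_force: 0.0
```

Call:
apply_moves(rows=[{"x":-16.8,"y":-31.3,"z":-1,"ax":0,"ay":0,"az":-5.65,"gripper":1},{"x":-13.6,"y":-32.8,"z":-1,"ax":0,"ay":0,"az":-5.65,"gripper":1},{"x":-10.3,"y":-34,"z":-1,"ax":0,"ay":0,"az":-5.65,"gripper":1},{"x":-6.9,"y":-34.8,"z":0,"ax":0,"ay":0,"az":-5.65,"gripper":1}])

```text
clock: 0.85
position: [0.413, 0.3177, 0.2159]
ee_rot: [-0.255, 0.967, 0.0, -0.0]
ft_force: [-0.6, 0.6, 0.3]
grip_width: 0.002
grasp_force: 0.0
```

Run:
```python
from h import *
plan((-14.7,86.2,215,229.4,8))
```

```text
clk 0.85 rack xy [-139.2  308.6] z 215.9 ang 205.3 F [-0.6  0.6  0.3] tilt [-0.  0.] grip 0.00
-> -14.7 86.2 215 229.4
   x -2.2 y -31.8 z 0.1 az -3.01
   x -0.5 y -31.9 z 0.1 az -3.01
   x 1.2 y -31.8 z 0.1 az -3.01
   x 2.8 y -31.7 z 0.1 az -3.01
   x 4.5 y -31.5 z 0.1 az -3.01
   x 6.2 y -31.3 z 0.1 az -3.01
   x 7.8 y -30.9 z 0.1 az -3.01
   x 9.4 y -30.4 z 0.1 az -3.01
```

Call:
apply_moves(rows=[{"x":-2.2,"y":-31.8,"z":0,"ax":0,"ay":0,"az":-3,"gripper":1},{"x":-0.5,"y":-31.9,"z":0,"ax":0,"ay":0,"az":-3,"gripper":1},{"x":1.2,"y":-31.8,"z":0,"ax":0,"ay":0,"az":-3,"gripper":1},{"x":2.8,"y":-31.7,"z":0,"ax":0,"ay":0,"az":-3,"gripper":1},{"x":4.5,"y":-31.5,"z":0,"ax":0,"ay":0,"az":-3,"gripper":1}])

```text
clock: 1.27
position: [0.5, 0.1846, 0.2157]
ee_rot: [-0.378, 0.926, 0.0, -0.0]
ft_force: [-1.0, 1.2, 0.9]
grip_width: 0.001
grasp_force: 0.0
```

Call:
apply_moves(rows=[{"x":6.2,"y":-31.3,"z":0,"ax":0,"ay":0,"az":-3,"gripper":1},{"x":7.8,"y":-30.9,"z":0,"ax":0,"ay":0,"az":-3,"gripper":1},{"x":9.4,"y":-30.4,"z":0,"ax":0,"ay":0,"az":-3,"gripper":1},{"x":0,"y":0,"z":0,"ax":0,"ay":0,"az":0,"gripper":1}])

```text
clock: 1.6
position: [0.5542, 0.0991, 0.2156]
ee_rot: [-0.446, 0.895, -0.001, -0.0]
ft_force: [-1.0, -0.1, -0.2]
grip_width: -0.002
grasp_force: 0.0
```

Run:
```python
from h import *
import pickle
plan((-14.7,86.2,152,229.4,2))
c=cam("wrist","pics/w1.png"); pickle.dump(c,open("w1.pkl","wb"))
for h in "LMR": 
    p=rot(YAW)@np.array(HUB[h])+O; print(h,proj(c,[[p[0]/1e3,p[1]/1e3,.154]]))
```

```text
clk 1.60 rack xy [-14.8  80. ] z 215.6 ang 228.7 F [-1.  -0.1 -0.2] tilt [ 0.001 -0.003] grip -0.00
-> -14.7 86.2 152 229.4
   x -2.4 y 2.0 z 31.8 az -0.33
   x -2.4 y 2.0 z 31.8 az -0.33
L [[367.28293447 242.96068876]]
M [[298.39311217 152.69799459]]
R [[107.8755806  -84.44653973]]
```

View pics/w1.png

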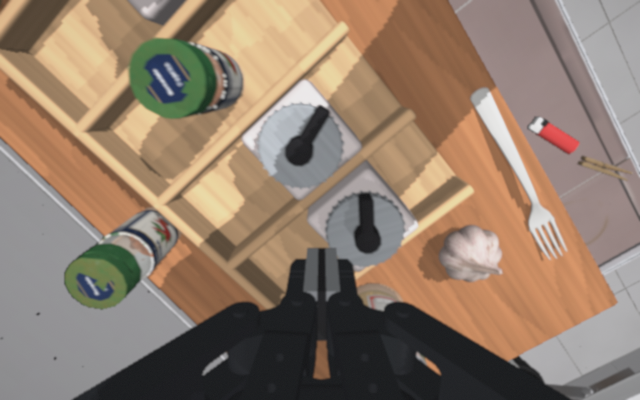

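The wrist view shows hub L at (367,237) and hub M at (298,150), both matching prediction. L's lever is along the tool x axis. Descending.

Call:
apply_moves(rows=[{"x":-2.4,"y":2,"z":31.8,"ax":0,"ay":0,"az":0,"gripper":1},{"x":-2.4,"y":2,"z":31.8,"ax":0,"ay":0,"az":0,"gripper":1},{"x":0,"y":0,"z":0,"ax":0,"ay":0,"az":0,"gripper":1}])

```text
clock: 1.9
position: [0.5475, 0.1134, 0.1465]
ee_rot: [-0.449, 0.893, 0.001, -0.004]
ft_force: [-1.9, -0.1, -0.6]
grip_width: -0.002
grasp_force: 0.0
```

Run:
```python
from h import *
x=at("L",229.4,26,20);plan((x[0],x[1],152,229.4,2)) 
for a in (15,30,45):
    x=at("L",229.4-a,26,19); plan((x[0],x[1],152,229.4-a,1))
```

```text
clk 1.90 rack xy [-20.3  94.8] z 146.5 ang 229.1 F [-1.9 -0.1 -0.6] tilt [-0.009 -0.002] grip -0.00
-> -22.3 92.7 152 229.4
   x 1.4 y 0.1 z -2.8 az -0.14
   x 1.4 y 0.1 z -2.8 az -0.14
clk 1.90 rack xy [-20.3  94.8] z 146.5 ang 229.1 F [-1.9 -0.1 -0.6] tilt [-0.009 -0.002] grip -0.00
-> -31.3 95.1 152 214.4
   x 7.0 y 8.5 z -5.5 az 14.72
clk 1.90 rack xy [-20.3  94.8] z 146.5 ang 229.1 F [-1.9 -0.1 -0.6] tilt [-0.009 -0.002] grip -0.00
-> -38.8 98.9 152 199.4
   x 9.0 y 16.7 z -5.5 az 29.72
clk 1.90 rack xy [-20.3  94.8] z 146.5 ang 229.1 F [-1.9 -0.1 -0.6] tilt [-0.009 -0.002] grip -0.00
-> -45.1 104.6 152 184.4
   x 8.8 y 25.2 z -5.5 az 44.72
```

Call:
apply_moves(rows=[{"x":0,"y":0,"z":0,"ax":0,"ay":0,"az":0,"gripper":1},{"x":0,"y":0,"z":0,"ax":0,"ay":0,"az":0,"gripper":1}])

```text
clock: 2.07
position: [0.5519, 0.113, 0.1539]
ee_rot: [-0.449, 0.894, -0.0, 0.001]
ft_force: [0.1, 0.3, 0.6]
grip_width: 0.002
grasp_force: 0.0
```

Run:
```python
from h import *
pose()
```

```text
clk 2.07 rack xy [-16.  94.] z 153.9 ang 229.0 F [0.1 0.3 0.6] tilt [0.001 0.001] grip 0.00
```

Call:
apply_moves(rows=[{"x":5,"y":0,"z":1,"ax":0,"ay":0,"az":0,"gripper":1},{"x":2.4,"y":2.8,"z":0,"ax":0,"ay":0,"az":6,"gripper":1},{"x":2.4,"y":2.8,"z":0,"ax":0,"ay":0,"az":6,"gripper":1},{"x":2.4,"y":2.8,"z":0,"ax":0,"ay":0,"az":6,"gripper":1},{"x":2.4,"y":2.8,"z":0,"ax":0,"ay":0,"az":6,"gripper":1}])

```text
clock: 2.48
position: [0.5344, 0.1094, 0.1531]
ee_rot: [-0.25, 0.968, 0.0, 0.001]
ft_force: [-0.1, -0.3, 0.2]
grip_width: -0.001
grasp_force: 0.0
```

Call:
apply_moves(rows=[{"x":0,"y":0,"z":0,"ax":0,"ay":0,"az":0,"gripper":1},{"x":0,"y":0,"z":0,"ax":0,"ay":0,"az":0,"gripper":1}])

```text
clock: 2.65
position: [0.5344, 0.1097, 0.1526]
ee_rot: [-0.255, 0.967, 0.0, 0.001]
ft_force: [-0.3, -0.4, -0.7]
grip_width: 0.001
grasp_force: 0.0
```

```bash
cat >> h.py <<'E'
def rel(h,inv=False):
    xy,z,a=pose(); phi=a+(180 if inv else 0); d=xy-np.array(HUB[h]); print(h,"r %.1f t %.1f phi %.1f"%(d@u(phi),d@u(phi+90),phi%360))
def lever(h,save=None):  # lever angle (rack deg) from the top camera
    c=cam("top",save)
    hsv=cv2.cvtColor(c["color"],cv2.COLOR_RGB2HSV)
    w=(rot(YAW)@np.array(HUB[h])+O)/1e3; p=proj(c,[[*w,.154]])[0]
    ys,xs=np.where(hsv[...,2]<75); P=(onplane(c,np.c_[xs,ys],.154)[:,:2]*1e3-O)@rot(YAW)-np.array(HUB[h])
    r=np.linalg.norm(P,axis=1); P=P[(r>12)&(r<34)]; m=P.mean(0); print("lever",h,np.degrees(np.arctan2(m[1],m[0])).round(1)%360,"n",len(P))
E
python3 - <<'E'
from h import *
rel("L"); lever("L")
E
```

```text
clk 2.65 rack xy [-33.7  92.1] z 152.6 ang 205.2 F [-0.3 -0.4 -0.7] tilt [0.002 0.001] grip 0.00
L r 26.0 t 24.7 phi 205.2
lever L nan n 0h.py:48: RuntimeWarning: Mean of empty slice.
  r=np.linalg.norm(P,axis=1); P=P[(r>12)&(r<34)]; m=P.mean(0); print("lever",h,np.degrees(np.arctan2(m[1],m[0])).round(1)%360,"n",len(P))
  ret = um.true_divide(
```

Run:
```python
from h import *
c=cam("wrist","pics/w2.png")
```

```text
(no output)
```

View pics/w2.png

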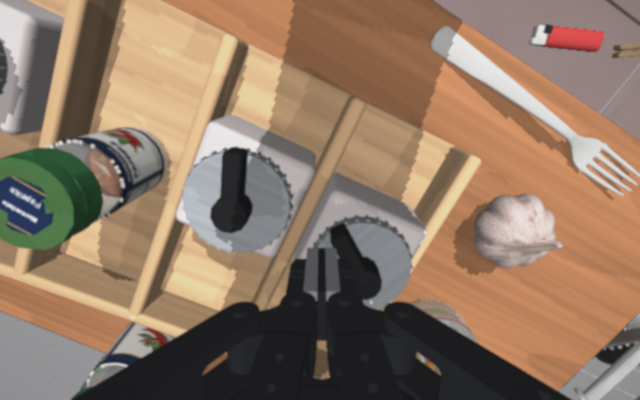

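The lever has not moved yet: it runs from (365,280) to (338,228), just right of the fingertips, and the fingers are thinner than I assumed. Pushing along tool +y.

Call:
apply_moves(rows=[{"x":0,"y":3,"z":0,"ax":0,"ay":0,"az":0,"gripper":1},{"x":0,"y":3,"z":0,"ax":0,"ay":0,"az":0,"gripper":1},{"x":0,"y":3,"z":0,"ax":0,"ay":0,"az":0,"gripper":1},{"x":0,"y":3,"z":0,"ax":0,"ay":0,"az":0,"gripper":1}])

```text
clock: 3.08
position: [0.5279, 0.1205, 0.1512]
ee_rot: [-0.253, 0.967, 0.0, -0.0]
ft_force: [0.8, 0.3, 0.3]
grip_width: -0.0
grasp_force: 0.0
```

Call:
apply_moves(rows=[{"x":0,"y":0,"z":0,"ax":0,"ay":0,"az":0,"gripper":1},{"x":0,"y":0,"z":0,"ax":0,"ay":0,"az":0,"gripper":1}])

```text
clock: 3.25
position: [0.5279, 0.1204, 0.1513]
ee_rot: [-0.253, 0.967, 0.0, -0.0]
ft_force: [0.0, -0.0, -0.8]
grip_width: -0.003
grasp_force: 0.0
```

Run:
```python
from h import *
rel("L"); c=cam("wrist","pics/w3.png"); cv2.imwrite("pics/w3c.png",c["color"][130:330,180:450,::-1])
```

```text
clk 3.25 rack xy [-39.3 103.3] z 151.3 ang 205.1 F [ 0.  -0.  -0.8] tilt [-0.  0.] grip -0.00
L r 26.4 t 12.2 phi 205.1
```

View pics/w3c.png

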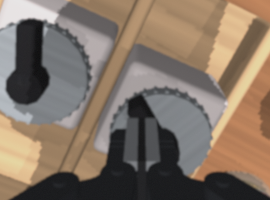

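```bash
python3 - <<'E'
from h import *
c=cam("wrist"); o=get_obs(); p=np.array(o["position"])
from scipy.spatial.transform import Rotation as Ro
R=Ro.from_quat(o["ee_rot"]).as_matrix()
f=lambda *v: p+R@(np.array(v)/1e3)
print("tip",proj(c,[f(0,0,11),f(11,0,11),f(-11,0,11),f(0,10,11)]).round(0).tolist())
w=rot(YAW)@np.array(HUB["L"])+O
print("hub",proj(c,[[*w/1e3,.154],[*w/1e3,.136]]).round(0).tolist())
for a in (229.4,205): 
    t=rot(YAW)@(np.array(HUB["L"])+34*u(a))+O; print(a,proj(c,[[*t/1e3,.154]]).round(0).tolist())
print((Ro.from_rotvec(c["rvec"]).as_matrix()@R).round(2), (R.T@(-Ro.from_rotvec(c["rvec"]).as_matrix().T@c["tvec"]-p)).round(3))
E
python3 - <<'E'
import cv2
i=cv2.imread("pics/w3.png")[180:330,250:430]; cv2.imwrite("pics/w3d.png",cv2.resize(i,None,fx=4,fy=4,interpolation=2))
E
```

```text
tip [[321.0, 235.0], [321.0, 217.0], [321.0, 252.0], [338.0, 235.0]]
hub [[344.0, 288.0], [342.0, 271.0]]
229.4 [[318.0, 238.0]]
205 [[345.0, 233.0]]
[[-0.    1.    0.  ]
 [-0.95 -0.   -0.32]
 [-0.32 -0.    0.95]] [ 0.084  0.    -0.167]
```

View pics/w3d.png

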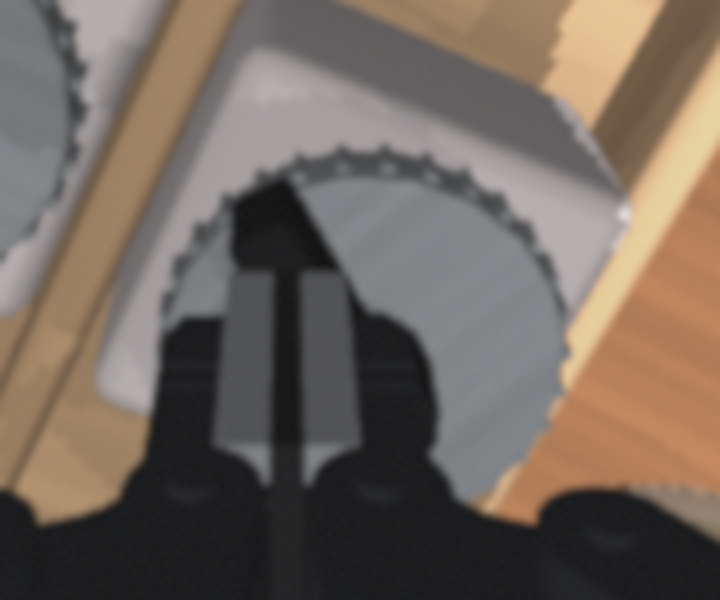

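The fingertips end at about (322,247) and cover the lever with no force reading, so they must be above it. I'll probe downward gently.

Call:
apply_moves(rows=[{"x":0,"y":0,"z":2,"ax":0,"ay":0,"az":0,"gripper":1},{"x":0,"y":0,"z":2,"ax":0,"ay":0,"az":0,"gripper":1}])

```text
clock: 3.52
position: [0.5281, 0.12, 0.1472]
ee_rot: [-0.253, 0.967, 0.0, 0.0]
ft_force: [-0.2, -0.2, 0.2]
grip_width: 0.001
grasp_force: 0.0
```

Call:
apply_moves(rows=[{"x":0,"y":0,"z":1,"ax":0,"ay":0,"az":0,"gripper":1},{"x":0,"y":0,"z":1,"ax":0,"ay":0,"az":0,"gripper":1}])

```text
clock: 3.68
position: [0.528, 0.12, 0.145]
ee_rot: [-0.253, 0.967, 0.0, -0.0]
ft_force: [-0.2, 0.8, -1.0]
grip_width: -0.003
grasp_force: 0.0
```

Run:
```python
from h import *
import pickle
def ray(c,px):
    a=onplane(c,[px],.3)[0]; b=onplane(c,[px],0.)[0]; return a,(b-a)/np.linalg.norm(b-a)
def tri(*rs):
    A=np.zeros((3,3));B=np.zeros(3)
    for a,d in rs:
        M=np.eye(3)-np.outer(d,d);A+=M;B+=M@a
    X=np.linalg.solve(A,B); return X.round(4),[np.linalg.norm((np.eye(3)-np.outer(d,d))@(X-a)).round(4) for a,d in rs]
t=pickle.load(open("top0.pkl","rb"));w=pickle.load(open("w1.pkl","rb"));s=pickle.load(open("side0.pkl","rb"))
q=lambda x,y:((x+.5)/5.3-.5+240,(y+.5)/5.3-.5+170)
print("hubL",tri(ray(t,q(157,316)),ray(w,(367,235))))
print("hubM",tri(ray(t,q(319,316)),ray(w,(298,150))))
print("tipM",tri(ray(t,q(342,373)),ray(w,(323,110))))
print("tipL",tri(ray(t,q(207,352)),ray(w,(366,196))))
print("rackFL top corner",tri(ray(t,q(90,497)),ray(w,(471,189))))
# dark lever in side view
c=cam("side"); o=get_obs(); cv2.imwrite("pics/s1.png",cv2.resize(c["color"][150:290,240:400,::-1],None,fx=5,fy=4.2857,interpolation=2) if 0 else cv2.resize(c["color"][150:270,250:400,::-1],None,fx=5,fy=5,interpolation=2))
p=np.array(o["position"]); print("tip side px",proj(c,[p-[0,0,.011]]),"hub",proj(c,[[.545,.1436,.154],[.545,.1436,.136]]))
```

```text
hubL (array([0.5451, 0.145 , 0.1396]), [np.float64(0.0013), np.float64(0.0013)])
hubM (array([0.5453, 0.06  , 0.1398]), [np.float64(0.0001), np.float64(0.0001)])
tipM (array([0.514 , 0.0479, 0.152 ]), [np.float64(0.0004), np.float64(0.0004)])
tipL (array([0.5268, 0.1188, 0.1379]), [np.float64(0.0005), np.float64(0.0005)])
rackFL top corner (array([0.4536, 0.1839, 0.0963]), [np.float64(0.0009), np.float64(0.0009)])
tip side px [[299.45038463 193.13297588]] hub [[306.00781008 183.19422243]
 [306.05323054 188.17217166]]
```

View pics/s1.png

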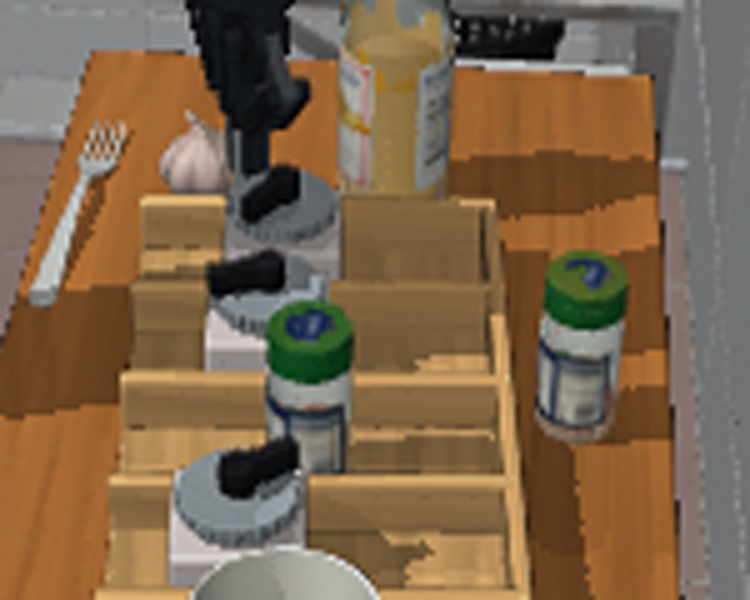

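The side crop shows the fingertips ending at about (250,172), just above L's lever at (245–298, 180–212). So I'm still above it and will keep probing down.

Call:
apply_moves(rows=[{"x":0,"y":0,"z":1.5,"ax":0,"ay":0,"az":0,"gripper":1},{"x":0,"y":0,"z":1.5,"ax":0,"ay":0,"az":0,"gripper":1},{"x":0,"y":0,"z":0,"ax":0,"ay":0,"az":0,"gripper":1}])

```text
clock: 3.98
position: [0.5279, 0.1201, 0.142]
ee_rot: [-0.253, 0.967, 0.0, -0.0]
ft_force: [0.4, 0.7, -0.3]
grip_width: -0.002
grasp_force: 0.0
```

Call:
apply_moves(rows=[{"x":0,"y":0,"z":1.5,"ax":0,"ay":0,"az":0,"gripper":1},{"x":0,"y":0,"z":1.5,"ax":0,"ay":0,"az":0,"gripper":1},{"x":0,"y":0,"z":0,"ax":0,"ay":0,"az":0,"gripper":1}])

```text
clock: 4.23
position: [0.5279, 0.1201, 0.139]
ee_rot: [-0.253, 0.967, 0.0, -0.0]
ft_force: [0.2, -1.0, 0.5]
grip_width: 0.002
grasp_force: 0.0
```

Call:
apply_moves(rows=[{"x":0,"y":0,"z":1.5,"ax":0,"ay":0,"az":0,"gripper":1},{"x":0,"y":0,"z":1.5,"ax":0,"ay":0,"az":0,"gripper":1},{"x":0,"y":0,"z":0,"ax":0,"ay":0,"az":0,"gripper":1}])

```text
clock: 4.48
position: [0.5279, 0.1201, 0.136]
ee_rot: [-0.253, 0.967, 0.0, -0.0]
ft_force: [0.1, 0.3, 0.4]
grip_width: 0.002
grasp_force: 0.0
```

Run:
```python
from h import *
c=cam("wrist","pics/w4.png"); s=cam("side","pics/s4.png")
a=cv2.resize(c["color"][180:330,250:430,::-1],(480,400),interpolation=2); b=cv2.resize(s["color"][165:225,270:330,::-1],(400,400),interpolation=2)
a=cv2.resize(a,(400,400)); cv2.imwrite("pics/both4.png",np.hstack([a,b])); pose()
```

```text
clk 4.58 rack xy [-39.3 103. ] z 136.3 ang 205.0 F [-0.6 -0.1  0.2] tilt [-0.  0.] grip 0.00
```

View pics/both4.png

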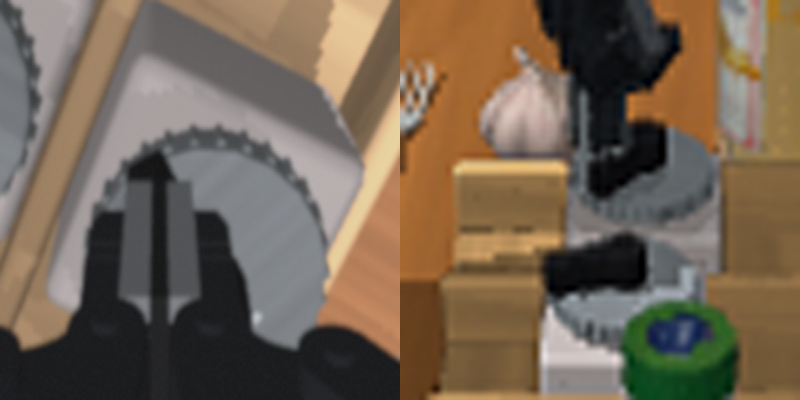

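The lever is still unmoved and the fingertips look just above it (left panel at (155,180)). Continuing down.

Call:
apply_moves(rows=[{"x":0,"y":0,"z":1.5,"ax":0,"ay":0,"az":0,"gripper":1},{"x":0,"y":0,"z":1.5,"ax":0,"ay":0,"az":0,"gripper":1},{"x":0,"y":0,"z":0,"ax":0,"ay":0,"az":0,"gripper":1}])

```text
clock: 4.83
position: [0.5279, 0.1201, 0.133]
ee_rot: [-0.253, 0.967, 0.0, -0.0]
ft_force: [0.6, 0.3, -0.6]
grip_width: -0.0
grasp_force: 0.0
```

Call:
apply_moves(rows=[{"x":0,"y":0,"z":1.5,"ax":0,"ay":0,"az":0,"gripper":1},{"x":0,"y":0,"z":1.5,"ax":0,"ay":0,"az":0,"gripper":1},{"x":0,"y":0,"z":0,"ax":0,"ay":0,"az":0,"gripper":1}])

```text
clock: 5.08
position: [0.5283, 0.1201, 0.1307]
ee_rot: [-0.253, 0.967, 0.0, 0.0]
ft_force: [-1.2, -1.2, 2.6]
grip_width: -0.001
grasp_force: 1.4
```

Contact at TCP z≈0.131, so the actual tips are about 23 mm behind TCP if this is the lever's top. I'll step to its anticlockwise side, go down beside it and push.

Call:
apply_moves(rows=[{"x":0,"y":0,"z":-5,"ax":0,"ay":0,"az":0,"gripper":1},{"x":1,"y":-8,"z":0,"ax":0,"ay":0,"az":-4,"gripper":1},{"x":1,"y":-8,"z":0,"ax":0,"ay":0,"az":-4,"gripper":1},{"x":0,"y":-5,"z":5,"ax":0,"ay":0,"az":0,"gripper":1},{"x":0,"y":0,"z":4,"ax":0,"ay":0,"az":0,"gripper":1}])

```text
clock: 5.5
position: [0.5383, 0.1004, 0.1261]
ee_rot: [-0.318, 0.948, -0.0, 0.0]
ft_force: [-0.7, 0.3, 0.0]
grip_width: 0.003
grasp_force: 0.0
```

Call:
apply_moves(rows=[{"x":0,"y":0,"z":2,"ax":0,"ay":0,"az":0,"gripper":1},{"x":0,"y":0,"z":2,"ax":0,"ay":0,"az":0,"gripper":1},{"x":0,"y":0,"z":0,"ax":0,"ay":0,"az":0,"gripper":1}])

```text
clock: 5.75
position: [0.5374, 0.1018, 0.1218]
ee_rot: [-0.32, 0.948, 0.0, -0.0]
ft_force: [0.7, -0.3, 0.2]
grip_width: 0.0
grasp_force: 0.4
```

Run:
```python
from h import *
rel("L")
```

```text
clk 5.75 rack xy [-31.3  84. ] z 121.8 ang 213.0 F [ 0.7 -0.3  0.2] tilt [-0.001 -0.   ] grip 0.00
L r 31.6 t 29.0 phi 213.0
```

Call:
apply_moves(rows=[{"x":-4,"y":4,"z":0,"ax":0,"ay":0,"az":0,"gripper":1},{"x":0,"y":4,"z":0,"ax":0,"ay":0,"az":0,"gripper":1},{"x":0,"y":4,"z":0,"ax":0,"ay":0,"az":0,"gripper":1}])

```text
clock: 6.0
position: [0.5335, 0.114, 0.1224]
ee_rot: [-0.32, 0.947, -0.0, 0.0]
ft_force: [0.4, -3.0, 0.0]
grip_width: -0.001
grasp_force: 1.1
```

Call:
apply_moves(rows=[{"x":0,"y":3,"z":0,"ax":0,"ay":0,"az":0,"gripper":1},{"x":0,"y":0,"z":0,"ax":0,"ay":0,"az":0,"gripper":1}])

```text
clock: 6.17
position: [0.5312, 0.1167, 0.1223]
ee_rot: [-0.32, 0.947, 0.0, -0.0]
ft_force: [1.1, -0.3, -1.2]
grip_width: 0.002
grasp_force: 0.5
```

Run:
```python
from h import *
rel("L")
c=cam("wrist","pics/w5.png");
```

```text
clk 6.17 rack xy [-36.3  99.3] z 122.3 ang 213.1 F [ 1.1 -0.3 -1.2] tilt [-0.  0.] grip 0.00
L r 27.5 t 13.4 phi 213.1
```

Call:
apply_moves(rows=[{"x":1.2,"y":2.9,"z":0,"ax":0,"ay":0,"az":6,"gripper":1},{"x":1.2,"y":2.9,"z":0,"ax":0,"ay":0,"az":6,"gripper":1},{"x":0,"y":0,"z":0,"ax":0,"ay":0,"az":0,"gripper":1}])

```text
clock: 6.47
position: [0.5263, 0.1196, 0.1223]
ee_rot: [-0.217, 0.976, 0.0, 0.0]
ft_force: [1.0, -1.6, -0.1]
grip_width: -0.006
grasp_force: 0.7
```

Call:
apply_moves(rows=[{"x":1.2,"y":2.9,"z":0,"ax":0,"ay":0,"az":6,"gripper":1},{"x":0,"y":0,"z":0,"ax":0,"ay":0,"az":0,"gripper":1}])

```text
clock: 6.63
position: [0.524, 0.1216, 0.1223]
ee_rot: [-0.167, 0.986, 0.0, -0.0]
ft_force: [1.0, -2.3, -0.4]
grip_width: 0.002
grasp_force: 0.8
```

Call:
apply_moves(rows=[{"x":1.2,"y":2.9,"z":0,"ax":0,"ay":0,"az":6,"gripper":1},{"x":0,"y":0,"z":0,"ax":0,"ay":0,"az":0,"gripper":1}])

```text
clock: 6.8
position: [0.5219, 0.1239, 0.1223]
ee_rot: [-0.116, 0.993, 0.0, -0.0]
ft_force: [0.0, -2.0, 0.5]
grip_width: 0.0
grasp_force: 0.9
```

Run:
```python
from h import *
rel("L")
```

```text
clk 6.80 rack xy [-45.1 107.2] z 122.3 ang 189.1 F [ 0.  -2.   0.5] tilt [-0.  0.] grip 0.00
L r 27.0 t 14.2 phi 189.1
```

The lid is turning with about 2 N of friction. Continuing to the stop.

Call:
apply_moves(rows=[{"x":1.2,"y":2.9,"z":0,"ax":0,"ay":0,"az":6,"gripper":1},{"x":0,"y":0,"z":0,"ax":0,"ay":0,"az":0,"gripper":1}])

```text
clock: 6.97
position: [0.52, 0.1265, 0.1222]
ee_rot: [-0.065, 0.998, 0.0, -0.0]
ft_force: [-1.0, -1.8, 0.5]
grip_width: -0.0
grasp_force: 0.9
```

Call:
apply_moves(rows=[{"x":1.2,"y":2.9,"z":0,"ax":0,"ay":0,"az":6,"gripper":1},{"x":0,"y":0,"z":0,"ax":0,"ay":0,"az":0,"gripper":1}])

```text
clock: 7.13
position: [0.5185, 0.1292, 0.1223]
ee_rot: [-0.013, 1.0, 0.0, -0.0]
ft_force: [-1.0, -1.2, 1.0]
grip_width: 0.0
grasp_force: 1.0
```

Run:
```python
from h import *
rel("L")
```

```text
clk 7.13 rack xy [-48.1 112.8] z 122.3 ang 177.2 F [-1.  -1.2  1. ] tilt [-0.  0.] grip 0.00
L r 26.8 t 14.1 phi 177.2
```

Call:
apply_moves(rows=[{"x":1.2,"y":2.9,"z":0,"ax":0,"ay":0,"az":6,"gripper":1},{"x":0,"y":0,"z":0,"ax":0,"ay":0,"az":0,"gripper":1}])

```text
clock: 7.3
position: [0.5173, 0.1322, 0.1223]
ee_rot: [0.039, 0.999, 0.0, -0.0]
ft_force: [-1.4, -1.0, 0.5]
grip_width: 0.003
grasp_force: 1.0
```

Call:
apply_moves(rows=[{"x":0.6,"y":1.5,"z":0,"ax":0,"ay":0,"az":3,"gripper":1},{"x":0,"y":0,"z":0,"ax":0,"ay":0,"az":0,"gripper":1}])

```text
clock: 7.47
position: [0.5169, 0.1332, 0.1222]
ee_rot: [0.064, 0.998, -0.0, -0.0]
ft_force: [-2.6, -2.0, 1.1]
grip_width: -0.001
grasp_force: 1.5
```

Run:
```python
from h import *
rel("L"); cam("wrist","pics/w6.png")
c=cam("side","pics/s6.png")
```

```text
clk 7.47 rack xy [-49.4 116.9] z 122.2 ang 168.3 F [-2.6 -2.   1.1] tilt [-0. -0.] grip -0.00
L r 26.5 t 14.3 phi 168.3
```

Call:
apply_moves(rows=[{"x":0,"y":1.5,"z":0,"ax":0,"ay":0,"az":0,"gripper":1},{"x":0,"y":0,"z":0,"ax":0,"ay":0,"az":0,"gripper":1}])

```text
clock: 7.73
position: [0.5173, 0.1344, 0.1225]
ee_rot: [0.065, 0.998, -0.0, -0.0]
ft_force: [-3.3, -4.5, 3.3]
grip_width: -0.0
grasp_force: 3.0
```

Call:
apply_moves(rows=[{"x":0,"y":1,"z":0,"ax":0,"ay":0,"az":0,"gripper":1},{"x":0,"y":0,"z":0,"ax":0,"ay":0,"az":0,"gripper":1}])

```text
clock: 7.9
position: [0.5175, 0.135, 0.1226]
ee_rot: [0.066, 0.998, -0.0, 0.0]
ft_force: [-3.1, -5.2, 5.3]
grip_width: 0.0
grasp_force: 3.8
```

Run:
```python
from h import *
rel("L")
```

```text
clk 7.90 rack xy [-48.6 118.6] z 122.6 ang 168.2 F [-3.1 -5.2  5.3] tilt [ 0.    -0.001] grip 0.00
L r 26.0 t 12.5 phi 168.2
```

Call:
apply_moves(rows=[{"x":0,"y":1.5,"z":0,"ax":0,"ay":0,"az":0,"gripper":1},{"x":0,"y":0,"z":0,"ax":0,"ay":0,"az":0,"gripper":1}])

```text
clock: 8.07
position: [0.5178, 0.1358, 0.1228]
ee_rot: [0.066, 0.998, -0.001, 0.0]
ft_force: [-4.0, -7.7, 7.6]
grip_width: -0.001
grasp_force: 5.3
```

Run:
```python
from h import *
rel("L")
c=cam("wrist"); s=cam("side")
a=cv2.resize(c["color"][170:330,240:440,::-1],(450,360),interpolation=2); b=cv2.resize(s["color"][165:225,270:330,::-1],(350,360),interpolation=2)
cv2.imwrite("pics/both7.png",np.hstack([a,b]))
```

```text
clk 8.07 rack xy [-48.3 119.3] z 122.8 ang 168.1 F [-4.  -7.7  7.6] tilt [ 0.    -0.002] grip -0.00
L r 25.8 t 11.7 phi 168.1
```

View pics/both7.png

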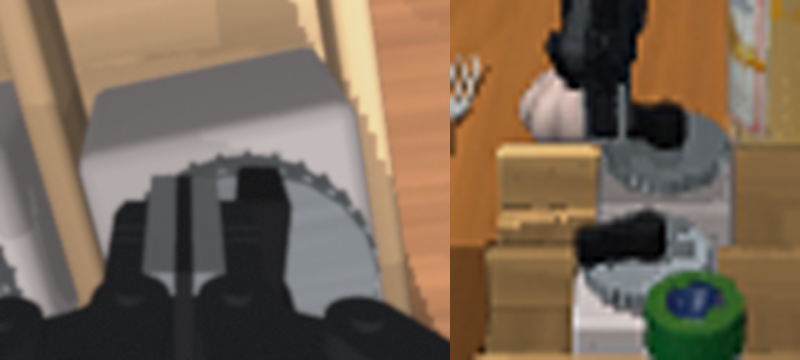

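Last view: L's lever now lies along the tool axis at about 168–170° in the rack frame and resists about 8.7 N sideways, so L is tight. The contact heights agree with the triangulation: the scene sits about 12 mm lower than stated and the tips are fine. Next is M.

Call:
apply_moves(rows=[{"x":0,"y":-6,"z":0,"ax":0,"ay":0,"az":0,"gripper":1},{"x":0,"y":-4,"z":-20,"ax":0,"ay":0,"az":0,"gripper":1},{"x":0,"y":0,"z":-25,"ax":0,"ay":0,"az":0,"gripper":1},{"x":0,"y":0,"z":0,"ax":0,"ay":0,"az":0,"gripper":1},{"x":0,"y":0,"z":0,"ax":0,"ay":0,"az":0,"gripper":1}])

```text
clock: 8.58
position: [0.5173, 0.1281, 0.1686]
ee_rot: [0.066, 0.998, 0.001, 0.002]
ft_force: [-0.4, 0.2, 0.0]
grip_width: -0.002
grasp_force: 0.0
```

Run:
```python
from h import *
x=at("M",197,26,23); print(x); plan((x[0],x[1],167,197,5),(x[0],x[1],122,197,2))
```

```text
[-46.1  12.2]
clk 8.58 rack xy [-49.4 111.7] z 168.6 ang 168.2 F [-0.4  0.2  0. ] tilt [0.003 0.002] grip -0.00
-> -46.1 12.2 167 197
   x -4.7 y -19.4 z 0.3 az -5.77
   x -2.8 y -19.7 z 0.3 az -5.77
   x -0.8 y -19.9 z 0.3 az -5.77
   x 1.2 y -19.9 z 0.3 az -5.77
   x 3.2 y -19.7 z 0.3 az -5.77
-> -46.1 12.2 122 197
   x 0.0 y 0.0 z 22.5 az -0.00
   x 0.0 y 0.0 z 22.5 az -0.00
```

Call:
apply_moves(rows=[{"x":-4.7,"y":-19.4,"z":0,"ax":0,"ay":0,"az":-5.8,"gripper":1},{"x":-2.8,"y":-19.7,"z":0,"ax":0,"ay":0,"az":-5.8,"gripper":1},{"x":-0.8,"y":-19.9,"z":0,"ax":0,"ay":0,"az":-5.8,"gripper":1},{"x":1.2,"y":-19.9,"z":0,"ax":0,"ay":0,"az":-5.8,"gripper":1},{"x":3.2,"y":-19.7,"z":0,"ax":0,"ay":0,"az":-5.8,"gripper":1}])

```text
clock: 9.0
position: [0.5267, 0.0278, 0.1663]
ee_rot: [-0.189, 0.982, 0.0, -0.0]
ft_force: [0.4, -1.0, -0.0]
grip_width: -0.002
grasp_force: 0.0
```

Call:
apply_moves(rows=[{"x":0,"y":0,"z":0,"ax":0,"ay":0,"az":0,"gripper":1},{"x":0,"y":0,"z":20,"ax":0,"ay":0,"az":0,"gripper":1},{"x":0,"y":0,"z":20,"ax":0,"ay":0,"az":0,"gripper":1},{"x":0,"y":0,"z":6,"ax":0,"ay":0,"az":0,"gripper":1},{"x":0,"y":0,"z":0,"ax":0,"ay":0,"az":0,"gripper":1}])

```text
clock: 9.42
position: [0.5255, 0.0287, 0.1192]
ee_rot: [-0.185, 0.983, 0.0, -0.002]
ft_force: [0.0, -0.5, -0.4]
grip_width: -0.003
grasp_force: 0.0
```

Run:
```python
from h import *
rel("M")
```

```text
clk 9.42 rack xy [-48.6  12. ] z 119.2 ang 197.1 F [ 0.  -0.5 -0.4] tilt [-0.004 -0.001] grip -0.00
M r 28.5 t 22.4 phi 197.1
```

Call:
apply_moves(rows=[{"x":0,"y":4,"z":0,"ax":0,"ay":0,"az":0,"gripper":1},{"x":0,"y":3,"z":0,"ax":0,"ay":0,"az":0,"gripper":1},{"x":0,"y":0,"z":0,"ax":0,"ay":0,"az":0,"gripper":1}])

```text
clock: 9.67
position: [0.5247, 0.0354, 0.1222]
ee_rot: [-0.185, 0.983, -0.0, 0.001]
ft_force: [0.5, -3.2, -0.4]
grip_width: 0.004
grasp_force: 1.0
```

Call:
apply_moves(rows=[{"x":0,"y":2,"z":0,"ax":0,"ay":0,"az":0,"gripper":1},{"x":0,"y":0,"z":0,"ax":0,"ay":0,"az":0,"gripper":1}])

```text
clock: 9.83
position: [0.5245, 0.036, 0.1223]
ee_rot: [-0.185, 0.983, -0.001, 0.001]
ft_force: [1.8, -4.7, 1.1]
grip_width: -0.002
grasp_force: 2.6
```

Call:
apply_moves(rows=[{"x":0,"y":2,"z":0,"ax":0,"ay":0,"az":0,"gripper":1},{"x":0,"y":0,"z":0,"ax":0,"ay":0,"az":0,"gripper":1}])

```text
clock: 10.0
position: [0.5244, 0.0368, 0.1226]
ee_rot: [-0.184, 0.983, -0.001, 0.002]
ft_force: [2.8, -8.5, 2.6]
grip_width: 0.003
grasp_force: 4.4
```

Run:
```python
from h import *
rel("M")
```

```text
clk 10.00 rack xy [-49.1  20.2] z 122.6 ang 196.9 F [ 2.8 -8.5  2.6] tilt [ 0.004 -0.002] grip 0.00
M r 26.5 t 14.5 phi 196.9
```

M resists at once with 8.9 N at the same stiffness as L against its stop, so it is already tight. Next is R.

Call:
apply_moves(rows=[{"x":0,"y":-8,"z":0,"ax":0,"ay":0,"az":0,"gripper":1},{"x":0,"y":0,"z":-35,"ax":0,"ay":0,"az":0,"gripper":1},{"x":0,"y":0,"z":-38,"ax":0,"ay":0,"az":0,"gripper":1},{"x":0,"y":0,"z":0,"ax":0,"ay":0,"az":0,"gripper":1},{"x":0,"y":0,"z":0,"ax":0,"ay":0,"az":0,"gripper":1}])

```text
clock: 10.42
position: [0.5273, 0.0316, 0.1967]
ee_rot: [-0.185, 0.983, 0.001, 0.002]
ft_force: [0.6, 0.0, -0.6]
grip_width: 0.002
grasp_force: 0.0
```

Run:
```python
from h import *
x=at("R",29.4,26,23); print(x); plan((x[0],x[1],195,209.4,4),(x[0],x[1],122,209.4,3))
```

```text
[-27.1 -92.7]
clk 10.42 rack xy [-46.6  14.8] z 196.7 ang 197.0 F [ 0.6  0.  -0.6] tilt [0.005 0.002] grip 0.00
-> -27.1 -92.7 195 209.4
   x 3.2 y -27.1 z 0.4 az -3.09
   x 4.7 y -26.9 z 0.4 az -3.09
   x 6.1 y -26.6 z 0.4 az -3.09
   x 7.5 y -26.2 z 0.4 az -3.09
-> -27.1 -92.7 122 209.4
   x 0.0 y 0.0 z 24.3 az -0.00
   x 0.0 y 0.0 z 24.3 az -0.00
   x 0.0 y 0.0 z 24.3 az -0.00
```

Call:
apply_moves(rows=[{"x":3.2,"y":-27.1,"z":0,"ax":0,"ay":0,"az":-3.1,"gripper":1},{"x":4.7,"y":-26.9,"z":0,"ax":0,"ay":0,"az":-3.1,"gripper":1},{"x":6.1,"y":-26.6,"z":0,"ax":0,"ay":0,"az":-3.1,"gripper":1},{"x":7.5,"y":-26.2,"z":0,"ax":0,"ay":0,"az":-3.1,"gripper":1},{"x":0,"y":0,"z":0,"ax":0,"ay":0,"az":0,"gripper":1}])

```text
clock: 10.83
position: [0.553, -0.0804, 0.1934]
ee_rot: [-0.289, 0.957, -0.001, -0.001]
ft_force: [-0.3, -1.1, 0.1]
grip_width: 0.002
grasp_force: 0.0
```

Call:
apply_moves(rows=[{"x":0,"y":0,"z":25,"ax":0,"ay":0,"az":0,"gripper":1},{"x":0,"y":0,"z":25,"ax":0,"ay":0,"az":0,"gripper":1},{"x":0,"y":0,"z":18,"ax":0,"ay":0,"az":0,"gripper":1},{"x":0,"y":0,"z":6,"ax":0,"ay":0,"az":0,"gripper":1},{"x":0,"y":0,"z":0,"ax":0,"ay":0,"az":0,"gripper":1}])

```text
clock: 11.25
position: [0.5519, -0.0741, 0.1183]
ee_rot: [-0.29, 0.957, 0.001, -0.002]
ft_force: [0.3, -0.1, 0.3]
grip_width: -0.002
grasp_force: 0.0
```

Run:
```python
from h import *
rel("R",1)
```

```text
clk 11.25 rack xy [-30.  -92.5] z 118.3 ang 209.4 F [ 0.3 -0.1  0.3] tilt [-0.004  0.   ] grip -0.00
R r 23.6 t 24.6 phi 29.4
```

Call:
apply_moves(rows=[{"x":0,"y":-4,"z":0,"ax":0,"ay":0,"az":0,"gripper":1},{"x":0,"y":-4,"z":0,"ax":0,"ay":0,"az":0,"gripper":1},{"x":0,"y":0,"z":0,"ax":0,"ay":0,"az":0,"gripper":1}])

```text
clock: 11.5
position: [0.5588, -0.0816, 0.1215]
ee_rot: [-0.29, 0.957, -0.0, 0.001]
ft_force: [-0.2, 2.2, -0.2]
grip_width: -0.003
grasp_force: 0.9
```

Call:
apply_moves(rows=[{"x":0,"y":-2,"z":0,"ax":0,"ay":0,"az":0,"gripper":1},{"x":0,"y":0,"z":0,"ax":0,"ay":0,"az":0,"gripper":1}])

```text
clock: 11.67
position: [0.5597, -0.0826, 0.1211]
ee_rot: [-0.29, 0.957, 0.0, 0.001]
ft_force: [0.8, 2.3, 1.8]
grip_width: -0.004
grasp_force: 1.2
```

Call:
apply_moves(rows=[{"x":0,"y":-2,"z":0,"ax":0,"ay":0,"az":0,"gripper":1},{"x":0,"y":0,"z":0,"ax":0,"ay":0,"az":0,"gripper":1}])

```text
clock: 11.83
position: [0.5606, -0.0844, 0.1208]
ee_rot: [-0.29, 0.957, -0.0, 0.001]
ft_force: [0.9, 2.2, 2.5]
grip_width: 0.002
grasp_force: 1.5
```

Run:
```python
from h import *
rel("R",1)
```

```text
clk 11.83 rack xy [ -22.2 -103.5] z 120.8 ang 209.4 F [0.9 2.2 2.5] tilt [0.001 0.   ] grip 0.00
R r 25.0 t 11.2 phi 29.4
```

R's lid turns at about 2 N, so it is loose. Continuing around the hub.

Call:
apply_moves(rows=[{"x":-1,"y":-2.7,"z":0,"ax":0,"ay":0,"az":6,"gripper":1},{"x":0,"y":0,"z":0,"ax":0,"ay":0,"az":0,"gripper":1}])

```text
clock: 12.0
position: [0.5629, -0.0862, 0.1206]
ee_rot: [-0.237, 0.971, -0.0, 0.001]
ft_force: [0.5, 2.5, 3.2]
grip_width: 0.001
grasp_force: 1.6
```

Call:
apply_moves(rows=[{"x":-1,"y":-2.7,"z":0,"ax":0,"ay":0,"az":6,"gripper":1},{"x":0,"y":0,"z":0,"ax":0,"ay":0,"az":0,"gripper":1}])

```text
clock: 12.17
position: [0.5649, -0.0881, 0.1205]
ee_rot: [-0.187, 0.982, -0.0, 0.0]
ft_force: [0.0, 3.2, 2.8]
grip_width: -0.003
grasp_force: 1.6
```

Call:
apply_moves(rows=[{"x":-1,"y":-2.7,"z":0,"ax":0,"ay":0,"az":6,"gripper":1},{"x":0,"y":0,"z":0,"ax":0,"ay":0,"az":0,"gripper":1}])

```text
clock: 12.33
position: [0.5667, -0.0903, 0.1205]
ee_rot: [-0.137, 0.991, -0.0, 0.0]
ft_force: [2.7, 1.3, 2.1]
grip_width: -0.002
grasp_force: 1.6
```

Run:
```python
from h import *
rel("R",1)
```

```text
clk 12.33 rack xy [ -16.4 -109.8] z 120.5 ang 191.4 F [2.7 1.3 2.1] tilt [ 0.001 -0.   ] grip -0.00
R r 24.7 t 11.0 phi 11.4
```

Call:
apply_moves(rows=[{"x":-1,"y":-2.7,"z":-1,"ax":0,"ay":0,"az":6,"gripper":1},{"x":0,"y":0,"z":0,"ax":0,"ay":0,"az":0,"gripper":1}])

```text
clock: 12.5
position: [0.5679, -0.0928, 0.1212]
ee_rot: [-0.085, 0.996, -0.0, -0.0]
ft_force: [1.0, 1.9, 0.2]
grip_width: -0.001
grasp_force: 1.2
```

Call:
apply_moves(rows=[{"x":-1,"y":-2.7,"z":0,"ax":0,"ay":0,"az":6,"gripper":1},{"x":0,"y":0,"z":0,"ax":0,"ay":0,"az":0,"gripper":1}])

```text
clock: 12.67
position: [0.5695, -0.0952, 0.1212]
ee_rot: [-0.033, 0.999, -0.0, 0.0]
ft_force: [2.0, 1.7, 1.0]
grip_width: -0.003
grasp_force: 1.3
```

Run:
```python
from h import *
rel("R",1)
```

```text
clk 12.67 rack xy [ -14.  -114.9] z 121.2 ang 179.5 F [2.  1.7 1. ] tilt [ 0. -0.] grip -0.00
R r 24.4 t 10.8 phi 359.5
```

Call:
apply_moves(rows=[{"x":-1,"y":-2.7,"z":0,"ax":0,"ay":0,"az":6,"gripper":1},{"x":0,"y":0,"z":0,"ax":0,"ay":0,"az":0,"gripper":1}])

```text
clock: 12.83
position: [0.5707, -0.0978, 0.1213]
ee_rot: [0.019, 1.0, -0.0, 0.0]
ft_force: [3.6, 2.4, 0.7]
grip_width: 0.001
grasp_force: 1.3
```

Call:
apply_moves(rows=[{"x":-0.5,"y":-1.4,"z":0,"ax":0,"ay":0,"az":3,"gripper":1},{"x":0,"y":0,"z":0,"ax":0,"ay":0,"az":0,"gripper":1}])

```text
clock: 13.0
position: [0.5713, -0.0989, 0.1214]
ee_rot: [0.043, 0.999, 0.0, 0.0]
ft_force: [3.1, 3.5, 1.6]
grip_width: -0.002
grasp_force: 1.9
```

Run:
```python
from h import *
rel("R",1)
```

```text
clk 13.00 rack xy [ -12.6 -118.7] z 121.4 ang 170.7 F [3.1 3.5 1.6] tilt [0. 0.] grip -0.00
R r 24.5 t 10.9 phi 350.7
```

Call:
apply_moves(rows=[{"x":0,"y":-1.5,"z":0,"ax":0,"ay":0,"az":0,"gripper":1},{"x":0,"y":0,"z":0,"ax":0,"ay":0,"az":0,"gripper":1}])

```text
clock: 13.17
position: [0.5711, -0.1001, 0.1215]
ee_rot: [0.043, 0.999, 0.0, 0.0]
ft_force: [2.6, 5.0, 2.5]
grip_width: 0.004
grasp_force: 3.0
```

Call:
apply_moves(rows=[{"x":0,"y":-1.5,"z":0,"ax":0,"ay":0,"az":0,"gripper":1},{"x":0,"y":0,"z":0,"ax":0,"ay":0,"az":0,"gripper":1}])

```text
clock: 13.33
position: [0.571, -0.101, 0.1217]
ee_rot: [0.044, 0.999, 0.001, 0.0]
ft_force: [1.9, 7.2, 5.6]
grip_width: -0.006
grasp_force: 4.1
```

Call:
apply_moves(rows=[{"x":0,"y":-1.5,"z":0,"ax":0,"ay":0,"az":0,"gripper":1},{"x":0,"y":0,"z":0,"ax":0,"ay":0,"az":0,"gripper":1}])

```text
clock: 13.5
position: [0.571, -0.1015, 0.1218]
ee_rot: [0.043, 0.999, 0.001, 0.0]
ft_force: [1.3, 9.3, 6.0]
grip_width: -0.003
grasp_force: 5.5
```

Run:
```python
from h import *
rel("R",1)
```

```text
clk 13.50 rack xy [ -13.  -121.3] z 121.8 ang 170.7 F [1.3 9.3 6. ] tilt [0.    0.003] grip -0.00
R r 24.5 t 8.3 phi 350.7
```

R is tight: 9.3 N with no more rotation. Now I'll slide R, going over to the front of its lane.

Call:
apply_moves(rows=[{"x":0,"y":8,"z":0,"ax":0,"ay":0,"az":0,"gripper":1},{"x":0,"y":0,"z":-38,"ax":0,"ay":0,"az":0,"gripper":1},{"x":0,"y":0,"z":-34,"ax":0,"ay":0,"az":0,"gripper":1},{"x":0,"y":0,"z":0,"ax":0,"ay":0,"az":0,"gripper":1},{"x":0,"y":0,"z":0,"ax":0,"ay":0,"az":0,"gripper":1}])

```text
clock: 13.92
position: [0.5718, -0.0966, 0.1947]
ee_rot: [0.045, 0.999, -0.0, 0.001]
ft_force: [-0.1, -0.6, -0.4]
grip_width: -0.004
grasp_force: 0.0
```

Run:
```python
from h import *
plan((-102,-127,195,180,4),(-102,-127,88,180,4))
```

```text
clk 13.92 rack xy [ -11.8 -116.5] z 194.7 ang 170.5 F [-0.1 -0.6 -0.4] tilt [ 0.002 -0.001] grip -0.00
-> -102 -127 195 180
   x 21.8 y -6.3 z -0.1 az -2.37
   x 22.0 y -5.4 z -0.1 az -2.37
   x 22.2 y -4.5 z -0.1 az -2.37
   x 22.4 y -3.6 z -0.1 az -2.37
-> -102 -127 88 180
   x 0.0 y 0.0 z 26.8 az -0.00
   x 0.0 y 0.0 z 26.8 az -0.00
   x 0.0 y 0.0 z 26.8 az -0.00
   x 0.0 y 0.0 z 26.8 az -0.00
```

Call:
apply_moves(rows=[{"x":21.8,"y":-6.3,"z":0,"ax":0,"ay":0,"az":-2.4,"gripper":1},{"x":22,"y":-5.4,"z":0,"ax":0,"ay":0,"az":-2.4,"gripper":1},{"x":22.2,"y":-4.5,"z":0,"ax":0,"ay":0,"az":-2.4,"gripper":1},{"x":22.4,"y":-3.6,"z":0,"ax":0,"ay":0,"az":-2.4,"gripper":1},{"x":0,"y":0,"z":0,"ax":0,"ay":0,"az":0,"gripper":1}])

```text
clock: 14.33
position: [0.4781, -0.1146, 0.1918]
ee_rot: [-0.038, 0.999, 0.0, -0.002]
ft_force: [0.1, -0.4, -0.5]
grip_width: 0.001
grasp_force: 0.0
```

Call:
apply_moves(rows=[{"x":0,"y":0,"z":30,"ax":0,"ay":0,"az":0,"gripper":1},{"x":0,"y":0,"z":30,"ax":0,"ay":0,"az":0,"gripper":1},{"x":0,"y":0,"z":25,"ax":0,"ay":0,"az":0,"gripper":1},{"x":0,"y":0,"z":10,"ax":0,"ay":0,"az":0,"gripper":1},{"x":0,"y":0,"z":0,"ax":0,"ay":0,"az":0,"gripper":1}])

```text
clock: 14.75
position: [0.4801, -0.1128, 0.0955]
ee_rot: [-0.038, 0.999, -0.0, -0.003]
ft_force: [0.2, 0.6, 0.9]
grip_width: 0.001
grasp_force: 0.0
```

Run:
```python
from h import *
pose()
```

```text
clk 14.75 rack xy [-104.5 -125.7] z 95.5 ang 180.1 F [0.2 0.6 0.9] tilt [-0.006 -0.001] grip 0.00
```

Call:
apply_moves(rows=[{"x":0,"y":0,"z":8,"ax":0,"ay":0,"az":0,"gripper":1},{"x":0,"y":0,"z":0,"ax":0,"ay":0,"az":0,"gripper":1},{"x":-6,"y":0,"z":0,"ax":0,"ay":0,"az":0,"gripper":1},{"x":-6,"y":0,"z":0,"ax":0,"ay":0,"az":0,"gripper":1},{"x":-6,"y":0,"z":0,"ax":0,"ay":0,"az":0,"gripper":1}])

```text
clock: 15.17
position: [0.5016, -0.1113, 0.0912]
ee_rot: [-0.038, 0.999, 0.0, 0.001]
ft_force: [-7.3, 0.1, 2.2]
grip_width: -0.002
grasp_force: 3.2
```

Call:
apply_moves(rows=[{"x":-5,"y":0,"z":0,"ax":0,"ay":0,"az":0,"gripper":1},{"x":-5,"y":0,"z":0,"ax":0,"ay":0,"az":0,"gripper":1},{"x":-5,"y":0,"z":0,"ax":0,"ay":0,"az":0,"gripper":1},{"x":-5,"y":0,"z":0,"ax":0,"ay":0,"az":0,"gripper":1}])

```text
clock: 15.5
position: [0.5201, -0.1101, 0.0904]
ee_rot: [-0.038, 0.999, 0.0, -0.001]
ft_force: [-6.9, 0.4, 4.0]
grip_width: -0.001
grasp_force: 3.1
```

Run:
```python
from h import *
pose()
```

```text
clk 15.50 rack xy [ -64.4 -126. ] z 90.4 ang 180.0 F [-6.9  0.4  4. ] tilt [-0.002  0.   ] grip -0.00
```

Call:
apply_moves(rows=[{"x":-6,"y":0,"z":0,"ax":0,"ay":0,"az":0,"gripper":1},{"x":-6,"y":0,"z":0,"ax":0,"ay":0,"az":0,"gripper":1},{"x":-6,"y":0,"z":0,"ax":0,"ay":0,"az":0,"gripper":1},{"x":-6,"y":0,"z":0,"ax":0,"ay":0,"az":0,"gripper":1},{"x":-6,"y":0,"z":0,"ax":0,"ay":0,"az":0,"gripper":1}])

```text
clock: 15.92
position: [0.5501, -0.1079, 0.0904]
ee_rot: [-0.038, 0.999, 0.0, -0.001]
ft_force: [-5.8, 0.4, 4.1]
grip_width: -0.0
grasp_force: 3.1
```

Call:
apply_moves(rows=[{"x":-6,"y":0,"z":0,"ax":0,"ay":0,"az":0,"gripper":1},{"x":-6,"y":0,"z":0,"ax":0,"ay":0,"az":0,"gripper":1},{"x":-6,"y":0,"z":0,"ax":0,"ay":0,"az":0,"gripper":1},{"x":-6,"y":0,"z":0,"ax":0,"ay":0,"az":0,"gripper":1}])

```text
clock: 16.25
position: [0.574, -0.1061, 0.0904]
ee_rot: [-0.038, 0.999, 0.0, -0.001]
ft_force: [-7.1, -0.7, 4.5]
grip_width: 0.002
grasp_force: 3.2
```

Run:
```python
from h import *
pose()
```

```text
clk 16.25 rack xy [ -10.4 -126. ] z 90.4 ang 180.0 F [-7.1 -0.7  4.5] tilt [-0.002  0.   ] grip 0.00
```

Call:
apply_moves(rows=[{"x":-4,"y":0,"z":0,"ax":0,"ay":0,"az":0,"gripper":1},{"x":-4,"y":0,"z":0,"ax":0,"ay":0,"az":0,"gripper":1},{"x":-4,"y":0,"z":0,"ax":0,"ay":0,"az":0,"gripper":1},{"x":-4,"y":0,"z":0,"ax":0,"ay":0,"az":0,"gripper":1}])

```text
clock: 16.58
position: [0.5899, -0.1049, 0.0903]
ee_rot: [-0.038, 0.999, 0.0, -0.001]
ft_force: [-6.4, -0.2, 5.1]
grip_width: -0.007
grasp_force: 3.0
```

Call:
apply_moves(rows=[{"x":-2.5,"y":0,"z":0,"ax":0,"ay":0,"az":0,"gripper":1},{"x":-2.5,"y":0,"z":0,"ax":0,"ay":0,"az":0,"gripper":1},{"x":-2.5,"y":0,"z":0,"ax":0,"ay":0,"az":0,"gripper":1}])

```text
clock: 16.83
position: [0.5973, -0.1043, 0.0903]
ee_rot: [-0.038, 0.999, 0.0, -0.001]
ft_force: [-5.6, -1.0, 4.3]
grip_width: 0.003
grasp_force: 3.0
```

Run:
```python
from h import *
pose()
```

```text
clk 16.83 rack xy [  13. -126.] z 90.3 ang 180.0 F [-5.6 -1.   4.3] tilt [-0.001  0.   ] grip 0.00
```

Call:
apply_moves(rows=[{"x":-2,"y":0,"z":0,"ax":0,"ay":0,"az":0,"gripper":1},{"x":-2,"y":0,"z":0,"ax":0,"ay":0,"az":0,"gripper":1},{"x":-2,"y":0,"z":0,"ax":0,"ay":0,"az":0,"gripper":1}])

```text
clock: 17.08
position: [0.6033, -0.1038, 0.0903]
ee_rot: [-0.038, 0.999, 0.0, -0.001]
ft_force: [-5.6, -0.9, 3.7]
grip_width: -0.002
grasp_force: 3.0
```

Call:
apply_moves(rows=[{"x":-2,"y":0,"z":0,"ax":0,"ay":0,"az":0,"gripper":1},{"x":-2,"y":0,"z":0,"ax":0,"ay":0,"az":0,"gripper":1}])

```text
clock: 17.25
position: [0.6051, -0.1045, 0.0902]
ee_rot: [-0.037, 0.999, -0.0, -0.003]
ft_force: [-23.0, -4.0, 15.6]
grip_width: -0.001
grasp_force: 11.8
```

Run:
```python
from h import *
pose()
```

```text
clk 17.25 rack xy [  20.8 -126.8] z 90.2 ang 180.0 F [-23.   -4.   15.6] tilt [-0.006 -0.   ] grip -0.00
```

R is home: 23 N against the back wall. On to M.

Call:
apply_moves(rows=[{"x":12,"y":0,"z":0,"ax":0,"ay":0,"az":0,"gripper":1},{"x":30,"y":0,"z":-10,"ax":0,"ay":0,"az":0,"gripper":1},{"x":30,"y":0,"z":-25,"ax":0,"ay":0,"az":0,"gripper":1},{"x":20,"y":0,"z":-35,"ax":0,"ay":0,"az":0,"gripper":1},{"x":20,"y":0,"z":-35,"ax":0,"ay":0,"az":0,"gripper":1}])

```text
clock: 17.67
position: [0.4946, -0.1119, 0.196]
ee_rot: [-0.038, 0.999, -0.0, -0.0]
ft_force: [1.8, 1.4, 0.6]
grip_width: -0.0
grasp_force: 0.0
```

Call:
apply_moves(rows=[{"x":10,"y":35,"z":0,"ax":0,"ay":0,"az":0,"gripper":1},{"x":0,"y":40,"z":0,"ax":0,"ay":0,"az":0,"gripper":1},{"x":0,"y":40,"z":0,"ax":0,"ay":0,"az":0,"gripper":1},{"x":0,"y":40,"z":0,"ax":0,"ay":0,"az":0,"gripper":1},{"x":0,"y":19,"z":0,"ax":0,"ay":0,"az":0,"gripper":1}])

```text
clock: 18.08
position: [0.4726, 0.0666, 0.1959]
ee_rot: [-0.04, 0.999, 0.001, 0.001]
ft_force: [-0.5, 0.3, -0.4]
grip_width: -0.001
grasp_force: 0.0
```

Call:
apply_moves(rows=[{"x":0,"y":0,"z":0,"ax":0,"ay":0,"az":0,"gripper":1},{"x":0,"y":0,"z":0,"ax":0,"ay":0,"az":0,"gripper":1},{"x":0,"y":0,"z":0,"ax":0,"ay":0,"az":0,"gripper":1}])

```text
clock: 18.33
position: [0.4733, 0.0602, 0.1955]
ee_rot: [-0.037, 0.999, -0.0, 0.0]
ft_force: [-0.3, -0.7, -0.4]
grip_width: 0.001
grasp_force: 0.0
```

Run:
```python
from h import *
plan((-98,48,92,180,4))
HUB["R"]=(65,-126)
lever("R","pics/t8.png"); lever("M")
```

```text
clk 18.33 rack xy [-98.3  47.3] z 195.5 ang 180.0 F [-0.3 -0.7 -0.4] tilt [ 0.001 -0.   ] grip 0.00
-> -98 48 92 180
   x -0.1 y 0.2 z 25.9 az -0.01
   x -0.1 y 0.2 z 25.9 az -0.01
   x -0.1 y 0.2 z 25.9 az -0.01
   x -0.1 y 0.2 z 25.9 az -0.01
lever R 339.9 n 20
lever M nan n 0h.py:48: RuntimeWarning: Mean of empty slice.
  r=np.linalg.norm(P,axis=1); P=P[(r>12)&(r<34)]; m=P.mean(0); print("lever",h,np.degrees(np.arctan2(m[1],m[0])).round(1)%360,"n",len(P))
  ret = um.true_divide(
```

Call:
apply_moves(rows=[{"x":0,"y":0,"z":30,"ax":0,"ay":0,"az":0,"gripper":1},{"x":0,"y":0,"z":30,"ax":0,"ay":0,"az":0,"gripper":1},{"x":0,"y":0,"z":28,"ax":0,"ay":0,"az":0,"gripper":1},{"x":0,"y":0,"z":15,"ax":0,"ay":0,"az":0,"gripper":1},{"x":0,"y":0,"z":0,"ax":0,"ay":0,"az":0,"gripper":1}])

```text
clock: 18.85
position: [0.4708, 0.0593, 0.0893]
ee_rot: [-0.037, 0.999, -0.001, -0.002]
ft_force: [-0.5, -0.3, -0.2]
grip_width: 0.002
grasp_force: 0.0
```

Call:
apply_moves(rows=[{"x":0,"y":0,"z":0,"ax":0,"ay":0,"az":0,"gripper":1},{"x":-6,"y":0,"z":0,"ax":0,"ay":0,"az":0,"gripper":1},{"x":-6,"y":0,"z":0,"ax":0,"ay":0,"az":0,"gripper":1},{"x":-6,"y":0,"z":0,"ax":0,"ay":0,"az":0,"gripper":1},{"x":-6,"y":0,"z":0,"ax":0,"ay":0,"az":0,"gripper":1}])

```text
clock: 19.27
position: [0.4982, 0.063, 0.0932]
ee_rot: [-0.038, 0.999, 0.0, 0.001]
ft_force: [-0.0, 0.0, -0.4]
grip_width: 0.001
grasp_force: 0.0
```

Call:
apply_moves(rows=[{"x":-5,"y":0,"z":0,"ax":0,"ay":0,"az":0,"gripper":1},{"x":-5,"y":0,"z":0,"ax":0,"ay":0,"az":0,"gripper":1},{"x":-5,"y":0,"z":0,"ax":0,"ay":0,"az":0,"gripper":1}])

```text
clock: 19.52
position: [0.511, 0.064, 0.0923]
ee_rot: [-0.038, 0.999, 0.0, -0.001]
ft_force: [-7.9, -0.0, 6.2]
grip_width: 0.0
grasp_force: 3.9
```

Run:
```python
from h import *
pose()
```

```text
clk 19.52 rack xy [-60.4  48.3] z 92.3 ang 180.0 F [-7.9 -0.   6.2] tilt [-0.003  0.   ] grip 0.00
```

Call:
apply_moves(rows=[{"x":-6,"y":0,"z":0,"ax":0,"ay":0,"az":0,"gripper":1},{"x":-6,"y":0,"z":0,"ax":0,"ay":0,"az":0,"gripper":1},{"x":-6,"y":0,"z":0,"ax":0,"ay":0,"az":0,"gripper":1},{"x":-6,"y":0,"z":0,"ax":0,"ay":0,"az":0,"gripper":1},{"x":-6,"y":0,"z":0,"ax":0,"ay":0,"az":0,"gripper":1}])

```text
clock: 19.93
position: [0.5409, 0.0664, 0.0922]
ee_rot: [-0.038, 0.999, 0.0, -0.002]
ft_force: [-7.6, -0.6, 5.4]
grip_width: -0.001
grasp_force: 4.0
```

Call:
apply_moves(rows=[{"x":-6,"y":0,"z":0,"ax":0,"ay":0,"az":0,"gripper":1},{"x":-6,"y":0,"z":0,"ax":0,"ay":0,"az":0,"gripper":1},{"x":-6,"y":0,"z":0,"ax":0,"ay":0,"az":0,"gripper":1},{"x":-6,"y":0,"z":0,"ax":0,"ay":0,"az":0,"gripper":1},{"x":-5,"y":0,"z":0,"ax":0,"ay":0,"az":0,"gripper":1}])

```text
clock: 20.35
position: [0.5699, 0.0686, 0.0922]
ee_rot: [-0.038, 0.999, 0.0, -0.001]
ft_force: [-7.9, 0.7, 5.5]
grip_width: 0.0
grasp_force: 4.0
```

Call:
apply_moves(rows=[{"x":-4,"y":0,"z":0,"ax":0,"ay":0,"az":0,"gripper":1},{"x":-3,"y":0,"z":0,"ax":0,"ay":0,"az":0,"gripper":1},{"x":-3,"y":0,"z":0,"ax":0,"ay":0,"az":0,"gripper":1}])

```text
clock: 20.6
position: [0.5797, 0.0692, 0.0921]
ee_rot: [-0.038, 0.999, 0.0, -0.002]
ft_force: [-7.3, -0.5, 4.4]
grip_width: -0.003
grasp_force: 3.9
```

Run:
```python
from h import *
pose()
```

```text
clk 20.60 rack xy [ 8.4 48.3] z 92.1 ang 180.0 F [-7.3 -0.5  4.4] tilt [-0.003  0.   ] grip -0.00
```

Call:
apply_moves(rows=[{"x":-2.5,"y":0,"z":0,"ax":0,"ay":0,"az":0,"gripper":1},{"x":-2.5,"y":0,"z":0,"ax":0,"ay":0,"az":0,"gripper":1},{"x":-2.5,"y":0,"z":0,"ax":0,"ay":0,"az":0,"gripper":1},{"x":-2,"y":0,"z":0,"ax":0,"ay":0,"az":0,"gripper":1}])

```text
clock: 20.93
position: [0.5892, 0.07, 0.0922]
ee_rot: [-0.038, 0.999, 0.0, -0.001]
ft_force: [-7.1, -0.1, 4.9]
grip_width: 0.001
grasp_force: 3.8
```

Call:
apply_moves(rows=[{"x":-2,"y":0,"z":0,"ax":0,"ay":0,"az":0,"gripper":1},{"x":-2,"y":0,"z":0,"ax":0,"ay":0,"az":0,"gripper":1}])

```text
clock: 21.1
position: [0.5905, 0.0698, 0.0919]
ee_rot: [-0.038, 0.999, -0.0, -0.004]
ft_force: [-28.3, -2.9, 19.3]
grip_width: 0.0
grasp_force: 14.1
```

Run:
```python
from h import *
pose()
```

```text
clk 21.10 rack xy [19.3 48.1] z 91.9 ang 180.0 F [-28.3  -2.9  19.3] tilt [-0.009 -0.   ] grip 0.00
```

M is home. Now L.

Call:
apply_moves(rows=[{"x":12,"y":0,"z":0,"ax":0,"ay":0,"az":0,"gripper":1},{"x":30,"y":0,"z":-10,"ax":0,"ay":0,"az":0,"gripper":1},{"x":30,"y":0,"z":-25,"ax":0,"ay":0,"az":0,"gripper":1},{"x":20,"y":0,"z":-35,"ax":0,"ay":0,"az":0,"gripper":1},{"x":25,"y":0,"z":-30,"ax":0,"ay":0,"az":0,"gripper":1}])

```text
clock: 21.52
position: [0.4767, 0.0611, 0.1937]
ee_rot: [-0.038, 0.999, -0.0, 0.0]
ft_force: [0.1, 1.1, 2.2]
grip_width: -0.004
grasp_force: 0.0
```

Call:
apply_moves(rows=[{"x":0,"y":38,"z":0,"ax":0,"ay":0,"az":0,"gripper":1},{"x":0,"y":38,"z":0,"ax":0,"ay":0,"az":0,"gripper":1},{"x":0,"y":0,"z":0,"ax":0,"ay":0,"az":0,"gripper":1},{"x":0,"y":0,"z":0,"ax":0,"ay":0,"az":0,"gripper":1}])

```text
clock: 21.85
position: [0.4715, 0.1395, 0.1927]
ee_rot: [-0.04, 0.999, 0.0, 0.0]
ft_force: [0.3, -1.1, -0.3]
grip_width: -0.0
grasp_force: 0.0
```

Call:
apply_moves(rows=[{"x":0,"y":0,"z":0,"ax":0,"ay":0,"az":0,"gripper":1}])

```text
clock: 21.93
position: [0.4719, 0.1369, 0.1924]
ee_rot: [-0.038, 0.999, -0.0, 0.0]
ft_force: [-0.8, -1.0, -0.6]
grip_width: -0.001
grasp_force: 0.0
```

Run:
```python
from h import *
plan((-96,125,92,180,4))
HUB["M"]=(65,42)
lever("M")
```

```text
clk 21.93 rack xy [-94.  123.9] z 192.4 ang 180.0 F [-0.8 -1.  -0.6] tilt [ 0. -0.] grip -0.00
-> -96 125 92 180
   x 0.5 y 0.3 z 25.1 az 0.01
   x 0.5 y 0.3 z 25.1 az 0.01
   x 0.5 y 0.3 z 25.1 az 0.01
   x 0.5 y 0.3 z 25.1 az 0.01
lever M 194.9 n 17
```

Call:
apply_moves(rows=[{"x":1,"y":1,"z":30,"ax":0,"ay":0,"az":0,"gripper":1},{"x":1,"y":0,"z":30,"ax":0,"ay":0,"az":0,"gripper":1},{"x":0,"y":0,"z":26,"ax":0,"ay":0,"az":0,"gripper":1},{"x":0,"y":0,"z":14,"ax":0,"ay":0,"az":0,"gripper":1},{"x":0,"y":0,"z":0,"ax":0,"ay":0,"az":0,"gripper":1}])

```text
clock: 22.4
position: [0.4678, 0.1359, 0.0893]
ee_rot: [-0.037, 0.999, -0.001, -0.002]
ft_force: [-0.3, -0.8, -0.0]
grip_width: 0.001
grasp_force: 0.0
```

Call:
apply_moves(rows=[{"x":0,"y":0,"z":0,"ax":0,"ay":0,"az":0,"gripper":1},{"x":-6,"y":0,"z":0,"ax":0,"ay":0,"az":0,"gripper":1},{"x":-6,"y":0,"z":0,"ax":0,"ay":0,"az":0,"gripper":1},{"x":-6,"y":0,"z":0,"ax":0,"ay":0,"az":0,"gripper":1},{"x":-6,"y":0,"z":0,"ax":0,"ay":0,"az":0,"gripper":1}])

```text
clock: 22.82
position: [0.4948, 0.1399, 0.0932]
ee_rot: [-0.038, 0.999, 0.0, 0.001]
ft_force: [0.1, 0.6, 0.1]
grip_width: -0.002
grasp_force: 0.0
```

Call:
apply_moves(rows=[{"x":-5,"y":0,"z":0,"ax":0,"ay":0,"az":0,"gripper":1},{"x":-5,"y":0,"z":0,"ax":0,"ay":0,"az":0,"gripper":1},{"x":-5,"y":0,"z":0,"ax":0,"ay":0,"az":0,"gripper":1}])

```text
clock: 23.07
position: [0.5079, 0.1409, 0.0922]
ee_rot: [-0.038, 0.999, -0.0, -0.001]
ft_force: [-6.4, -0.4, 4.6]
grip_width: 0.002
grasp_force: 3.3
```

Run:
```python
from h import *
pose()
```

```text
clk 23.07 rack xy [-57.8 125.2] z 92.2 ang 180.0 F [-6.4 -0.4  4.6] tilt [-0.002 -0.   ] grip 0.00
```

Call:
apply_moves(rows=[{"x":-6,"y":0,"z":0,"ax":0,"ay":0,"az":0,"gripper":1},{"x":-6,"y":0,"z":0,"ax":0,"ay":0,"az":0,"gripper":1},{"x":-6,"y":0,"z":0,"ax":0,"ay":0,"az":0,"gripper":1},{"x":-6,"y":0,"z":0,"ax":0,"ay":0,"az":0,"gripper":1},{"x":-6,"y":0,"z":0,"ax":0,"ay":0,"az":0,"gripper":1}])

```text
clock: 23.48
position: [0.5378, 0.1432, 0.0922]
ee_rot: [-0.038, 0.999, -0.0, -0.001]
ft_force: [-5.7, -1.1, 5.2]
grip_width: -0.003
grasp_force: 3.1
```

Call:
apply_moves(rows=[{"x":-6,"y":0,"z":0,"ax":0,"ay":0,"az":0,"gripper":1},{"x":-6,"y":0,"z":0,"ax":0,"ay":0,"az":0,"gripper":1},{"x":-6,"y":0,"z":0,"ax":0,"ay":0,"az":0,"gripper":1},{"x":-6,"y":0,"z":0,"ax":0,"ay":0,"az":0,"gripper":1},{"x":-5,"y":0,"z":0,"ax":0,"ay":0,"az":0,"gripper":1}])

```text
clock: 23.9
position: [0.5668, 0.1454, 0.0922]
ee_rot: [-0.038, 0.999, -0.0, -0.001]
ft_force: [-6.3, -0.2, 4.0]
grip_width: -0.004
grasp_force: 3.0
```

Call:
apply_moves(rows=[{"x":-3,"y":0,"z":0,"ax":0,"ay":0,"az":0,"gripper":1},{"x":-3,"y":0,"z":0,"ax":0,"ay":0,"az":0,"gripper":1},{"x":-2.5,"y":0,"z":0,"ax":0,"ay":0,"az":0,"gripper":1}])

```text
clock: 24.15
position: [0.5752, 0.146, 0.0921]
ee_rot: [-0.038, 0.999, -0.0, -0.001]
ft_force: [-5.5, -0.6, 4.0]
grip_width: -0.002
grasp_force: 2.8
```

Call:
apply_moves(rows=[{"x":-2.5,"y":0,"z":0,"ax":0,"ay":0,"az":0,"gripper":1},{"x":-2,"y":0,"z":0,"ax":0,"ay":0,"az":0,"gripper":1}])

```text
clock: 24.32
position: [0.5797, 0.1464, 0.0921]
ee_rot: [-0.038, 0.999, -0.0, -0.001]
ft_force: [-4.6, -0.2, 3.7]
grip_width: -0.002
grasp_force: 2.7
```

Run:
```python
from h import *
pose()
```

```text
clk 24.32 rack xy [ 14.2 125.3] z 92.1 ang 180.0 F [-4.6 -0.2  3.7] tilt [-0.002 -0.   ] grip -0.00
```

Call:
apply_moves(rows=[{"x":-2,"y":0,"z":0,"ax":0,"ay":0,"az":0,"gripper":1},{"x":-2,"y":0,"z":0,"ax":0,"ay":0,"az":0,"gripper":1},{"x":-2,"y":0,"z":0,"ax":0,"ay":0,"az":0,"gripper":1}])

```text
clock: 24.57
position: [0.5853, 0.1469, 0.0921]
ee_rot: [-0.038, 0.999, 0.0, -0.001]
ft_force: [-14.4, 1.5, 5.8]
grip_width: 0.0
grasp_force: 6.8
```

Run:
```python
from h import *
pose()
```

```text
clk 24.57 rack xy [ 19.9 125.4] z 92.1 ang 180.0 F [-14.4   1.5   5.8] tilt [-0.002  0.   ] grip 0.00
```

Contact with the wall. One more firm push, then retreat and check from the top.

Call:
apply_moves(rows=[{"x":-2,"y":0,"z":0,"ax":0,"ay":0,"az":0,"gripper":1},{"x":0,"y":0,"z":0,"ax":0,"ay":0,"az":0,"gripper":1}])

```text
clock: 24.73
position: [0.5855, 0.1477, 0.0919]
ee_rot: [-0.038, 0.999, 0.0, -0.003]
ft_force: [-16.2, 0.7, 10.1]
grip_width: -0.004
grasp_force: 7.8
```

Call:
apply_moves(rows=[{"x":12,"y":0,"z":0,"ax":0,"ay":0,"az":0,"gripper":1},{"x":30,"y":0,"z":-10,"ax":0,"ay":0,"az":0,"gripper":1},{"x":30,"y":0,"z":-25,"ax":0,"ay":0,"az":0,"gripper":1},{"x":25,"y":0,"z":-35,"ax":0,"ay":0,"az":0,"gripper":1},{"x":35,"y":0,"z":-20,"ax":0,"ay":0,"az":0,"gripper":1}])

```text
clock: 25.15
position: [0.4581, 0.137, 0.1837]
ee_rot: [-0.037, 0.999, 0.0, 0.002]
ft_force: [0.8, 0.4, 2.0]
grip_width: -0.002
grasp_force: 0.0
```

Call:
apply_moves(rows=[{"x":25,"y":30,"z":-10,"ax":0,"ay":0,"az":0,"gripper":1},{"x":0,"y":35,"z":0,"ax":0,"ay":0,"az":0,"gripper":1},{"x":0,"y":35,"z":0,"ax":0,"ay":0,"az":0,"gripper":1},{"x":0,"y":35,"z":0,"ax":0,"ay":0,"az":0,"gripper":1},{"x":0,"y":35,"z":0,"ax":0,"ay":0,"az":0,"gripper":1}])

```text
clock: 25.57
position: [0.4195, 0.3065, 0.1917]
ee_rot: [-0.038, 0.999, 0.001, 0.001]
ft_force: [1.4, -1.0, -0.0]
grip_width: 0.0
grasp_force: 0.0
```

Call:
apply_moves(rows=[{"x":0,"y":35,"z":0,"ax":0,"ay":0,"az":0,"gripper":1},{"x":0,"y":30,"z":0,"ax":0,"ay":0,"az":0,"gripper":1},{"x":0,"y":0,"z":0,"ax":0,"ay":0,"az":0,"gripper":1},{"x":0,"y":0,"z":0,"ax":0,"ay":0,"az":0,"gripper":1}])

```text
clock: 25.9
position: [0.4142, 0.3712, 0.1907]
ee_rot: [-0.039, 0.999, -0.0, -0.0]
ft_force: [0.4, -0.3, 0.9]
grip_width: -0.003
grasp_force: 0.0
```

Run:
```python
from h import *
import pickle
pose()
HUB.update(L=(65,126),M=(65,42),R=(65,-126))
for h in "LMR": lever(h)
c=cam("top","pics/t9.png"); hsv=cv2.cvtColor(c["color"],cv2.COLOR_RGB2HSV)
for h in "LMR":
    w=(rot(YAW)@np.array(HUB[h])+O)/1e3; p=proj(c,[[*w,.11]])[0].round().astype(int)
    m=((hsv[...,1]<40)&(hsv[...,2]>100)).astype(np.uint8); k=np.zeros_like(m); k[p[1]-16:p[1]+17,p[0]-16:p[0]+17]=1; m*=k
    r=cv2.minAreaRect(cv2.findNonZero(m)); q=(onplane(c,[r[0]],.108)[0,:2]*1e3-O)@rot(YAW); print(h,q.round(1),np.round(r[1],1))
    ys,xs=np.where(m); print("  x range",np.percentile((onplane(c,np.c_[xs,ys],.108)[:,:2]*1e3-O)@rot(YAW),[1,99],axis=0).round(0).tolist())
a=pickle.load(open("top0.pkl","rb"))["color"].astype(int); d=np.abs(a-c["color"]).max(2)
for n,(x,y) in dict(spice1=(329,217),spice2=(304,168),chilli=(228,208),garlic=(235,254),mug=(399,214),tin=(395,178)).items(): print(n,(d[y-14:y+15,x-14:x+15]>40).mean().round(3))
```

```text
clk 25.90 rack xy [-134.   361.8] z 190.7 ang 180.2 F [ 0.4 -0.3  0.9] tilt [-0. -0.] grip -0.00
lever L 163.0 n 30
lever M 194.8 n 16
lever R 338.5 n 17
L [ 65.9 127.9] [24.5 24.2]
  x range [[32.0, 94.0], [101.0, 162.0]]
M [62.6 42.9] [25. 24.]
  x range [[27.0, 7.0], [99.0, 77.0]]
R [  65.3 -127.7] [25.3 24.8]
  x range [[30.0, -162.0], [101.0, -93.0]]
spice1 0.0
spice2 0.01
chilli 0.188
garlic 0.405
mug 0.0
tin 0.0
```

Levers, positions and most bystanders check out. I'll move the arm clear to check the chilli and garlic, and compare M's back edge with the others.

Call:
apply_moves(rows=[{"x":35,"y":20,"z":0,"ax":0,"ay":0,"az":0,"gripper":1},{"x":35,"y":20,"z":0,"ax":0,"ay":0,"az":0,"gripper":1},{"x":30,"y":25,"z":0,"ax":0,"ay":0,"az":0,"gripper":1},{"x":30,"y":25,"z":0,"ax":0,"ay":0,"az":0,"gripper":1},{"x":25,"y":30,"z":0,"ax":0,"ay":0,"az":0,"gripper":1}])

```text
clock: 26.52
position: [0.25, 0.4771, 0.192]
ee_rot: [-0.037, 0.999, 0.0, 0.0]
ft_force: [1.3, 0.4, -0.2]
grip_width: 0.004
grasp_force: 0.0
```

Call:
apply_moves(rows=[{"x":0,"y":30,"z":0,"ax":0,"ay":0,"az":0,"gripper":1},{"x":0,"y":30,"z":0,"ax":0,"ay":0,"az":0,"gripper":1},{"x":0,"y":0,"z":0,"ax":0,"ay":0,"az":0,"gripper":1},{"x":0,"y":0,"z":0,"ax":0,"ay":0,"az":0,"gripper":1}])

```text
clock: 26.85
position: [0.2466, 0.5375, 0.1908]
ee_rot: [-0.038, 0.999, -0.0, -0.0]
ft_force: [0.6, -1.7, -0.5]
grip_width: 0.003
grasp_force: 0.0
```

Run:
```python
from h import *
import pickle
pose(); c=cam("top","pics/t10.png")
a=pickle.load(open("top0.pkl","rb"))["color"].astype(int); d=np.abs(a-c["color"]).max(2)
for n,(x,y) in dict(spice1=(329,217),spice2=(304,168),chilli=(228,208),garlic=(235,254),mug=(399,214),tin=(395,178)).items(): print(n,(d[y-14:y+15,x-14:x+15]>40).mean().round(3))
im=c["color"].astype(np.float32); sat=im[...,0]-im[...,2]
X=np.arange(84,124,2.); Y=np.arange(-30,31,2.)
for h,y0 in(("L",126),("M",42),("R",-126)):
    P=np.array([[*((rot(YAW)@np.array([x,y0+y])+O)/1e3),.1] for x in X for y in Y]); p=proj(c,P).astype(np.float32)
    v=cv2.remap(sat,p[:,0].reshape(len(X),-1),p[:,1].reshape(len(X),-1),1); print(h,v.mean(1).astype(int).tolist())
# front wall of jar (white->wood) and hub x
hsv=cv2.cvtColor(c["color"],cv2.COLOR_RGB2HSV)
for h,y0 in(("L",126),("M",42),("R",-126)):
    ys,xs=np.where(hsv[...,2]<75); Q=(onplane(c,np.c_[xs,ys],.142)[:,:2]*1e3-O)@rot(YAW)-[65,y0]; Q=Q[np.linalg.norm(Q,axis=1)<14]; print(h,"hub",Q.mean(0).round(1),len(Q))
```

```text
clk 26.85 rack xy [-288.6  540.3] z 190.8 ang 180.0 F [ 0.6 -1.7 -0.5] tilt [-0. -0.] grip 0.00
spice1 0.0
spice2 0.011
chilli 0.0
garlic 0.084
mug 0.0
tin 0.0
L [-4, -4, -3, -3, -3, -2, -1, 0, 5, 16, 34, 52, 62, 66, 70, 74, 77, 79, 80, 80]
M [-4, -4, -3, -3, -2, -1, 0, 2, 10, 26, 45, 59, 64, 67, 70, 74, 76, 74, 70, 66]
R [-4, -3, -3, -2, -2, -1, 0, 1, 3, 11, 26, 45, 57, 64, 68, 73, 77, 78, 78, 78]
L hub [-0.5  3.1] 36
M hub [-1.3 -0.7] 33
R hub [ 3.3 -2. ] 31
```

Bystanders are unmoved. M's back edge reads about 1 mm short of the others, so I'll push it once more to be sure.

Call:
apply_moves(rows=[{"x":-25,"y":-30,"z":0,"ax":0,"ay":0,"az":0,"gripper":1},{"x":-25,"y":-30,"z":0,"ax":0,"ay":0,"az":0,"gripper":1},{"x":-25,"y":-30,"z":0,"ax":0,"ay":0,"az":0,"gripper":1},{"x":-25,"y":-30,"z":0,"ax":0,"ay":0,"az":0,"gripper":1},{"x":-25,"y":-30,"z":0,"ax":0,"ay":0,"az":0,"gripper":1}])

```text
clock: 27.32
position: [0.3843, 0.3938, 0.1919]
ee_rot: [-0.036, 0.999, 0.0, 0.0]
ft_force: [0.1, 0.4, -0.0]
grip_width: -0.003
grasp_force: 0.0
```

Call:
apply_moves(rows=[{"x":-25,"y":-30,"z":0,"ax":0,"ay":0,"az":0,"gripper":1},{"x":-10,"y":-35,"z":0,"ax":0,"ay":0,"az":0,"gripper":1},{"x":-10,"y":-38,"z":0,"ax":0,"ay":0,"az":0,"gripper":1},{"x":0,"y":-40,"z":0,"ax":0,"ay":0,"az":0,"gripper":1},{"x":0,"y":-40,"z":0,"ax":0,"ay":0,"az":0,"gripper":1}])

```text
clock: 27.73
position: [0.4414, 0.2143, 0.1914]
ee_rot: [-0.036, 0.999, 0.0, 0.0]
ft_force: [0.9, -0.2, 0.5]
grip_width: -0.0
grasp_force: 0.0
```

Call:
apply_moves(rows=[{"x":0,"y":-40,"z":0,"ax":0,"ay":0,"az":0,"gripper":1},{"x":0,"y":-40,"z":0,"ax":0,"ay":0,"az":0,"gripper":1},{"x":0,"y":-40,"z":0,"ax":0,"ay":0,"az":0,"gripper":1},{"x":0,"y":-40,"z":0,"ax":0,"ay":0,"az":0,"gripper":1},{"x":0,"y":0,"z":0,"ax":0,"ay":0,"az":0,"gripper":1}])

```text
clock: 28.15
position: [0.453, 0.0491, 0.1918]
ee_rot: [-0.032, 0.999, 0.0, 0.001]
ft_force: [1.8, 0.1, 0.0]
grip_width: 0.002
grasp_force: 0.0
```

Call:
apply_moves(rows=[{"x":0,"y":0,"z":0,"ax":0,"ay":0,"az":0,"gripper":1},{"x":0,"y":0,"z":0,"ax":0,"ay":0,"az":0,"gripper":1}])

```text
clock: 28.32
position: [0.4528, 0.0579, 0.1914]
ee_rot: [-0.037, 0.999, 0.001, 0.0]
ft_force: [0.0, 0.0, -0.3]
grip_width: 0.0
grasp_force: 0.0
```

Run:
```python
from h import *
plan((-25,46,190,180,4),(-25,46,92,180,4))
```

```text
clk 28.32 rack xy [-119.    46.5] z 191.4 ang 179.9 F [ 0.   0.  -0.3] tilt [0.    0.001] grip 0.00
-> -25 46 190 180
   x -23.5 y -0.1 z 0.4 az -0.02
   x -23.5 y -0.1 z 0.4 az -0.02
   x -23.5 y -0.1 z 0.4 az -0.02
   x -23.5 y -0.1 z 0.4 az -0.02
-> -25 46 92 180
   x 0.0 y 0.0 z 24.5 az -0.00
   x 0.0 y 0.0 z 24.5 az -0.00
   x 0.0 y 0.0 z 24.5 az -0.00
   x 0.0 y 0.0 z 24.5 az -0.00
```

Call:
apply_moves(rows=[{"x":-23,"y":0,"z":0,"ax":0,"ay":0,"az":0,"gripper":1},{"x":-23,"y":0,"z":0,"ax":0,"ay":0,"az":0,"gripper":1},{"x":-23,"y":0,"z":0,"ax":0,"ay":0,"az":0,"gripper":1},{"x":-20,"y":0,"z":0,"ax":0,"ay":0,"az":0,"gripper":1},{"x":0,"y":0,"z":0,"ax":0,"ay":0,"az":0,"gripper":1}])

```text
clock: 28.73
position: [0.544, 0.0668, 0.1905]
ee_rot: [-0.039, 0.999, -0.0, 0.0]
ft_force: [-1.4, -0.6, 0.3]
grip_width: 0.003
grasp_force: 0.0
```

Call:
apply_moves(rows=[{"x":0,"y":0,"z":28,"ax":0,"ay":0,"az":0,"gripper":1},{"x":0,"y":0,"z":28,"ax":0,"ay":0,"az":0,"gripper":1},{"x":0,"y":0,"z":28,"ax":0,"ay":0,"az":0,"gripper":1},{"x":0,"y":0,"z":16,"ax":0,"ay":0,"az":0,"gripper":1},{"x":0,"y":0,"z":0,"ax":0,"ay":0,"az":0,"gripper":1}])

```text
clock: 29.15
position: [0.5388, 0.0658, 0.0876]
ee_rot: [-0.038, 0.999, -0.0, -0.003]
ft_force: [-1.2, -0.5, 0.7]
grip_width: 0.002
grasp_force: 0.0
```

Call:
apply_moves(rows=[{"x":-8,"y":0,"z":0,"ax":0,"ay":0,"az":0,"gripper":1},{"x":-8,"y":0,"z":0,"ax":0,"ay":0,"az":0,"gripper":1},{"x":-8,"y":0,"z":0,"ax":0,"ay":0,"az":0,"gripper":1},{"x":-8,"y":0,"z":0,"ax":0,"ay":0,"az":0,"gripper":1},{"x":0,"y":0,"z":0,"ax":0,"ay":0,"az":0,"gripper":1}])

```text
clock: 29.57
position: [0.576, 0.0679, 0.0921]
ee_rot: [-0.038, 0.999, 0.0, 0.001]
ft_force: [-0.2, 0.6, -0.3]
grip_width: -0.002
grasp_force: 0.0
```

Run:
```python
from h import *
pose()
```

```text
clk 29.57 rack xy [ 4.7 47.3] z 92.1 ang 180.0 F [-0.2  0.6 -0.3] tilt [0.002 0.   ] grip -0.00
```

Call:
apply_moves(rows=[{"x":-5,"y":0,"z":0,"ax":0,"ay":0,"az":0,"gripper":1},{"x":-5,"y":0,"z":0,"ax":0,"ay":0,"az":0,"gripper":1},{"x":-3,"y":0,"z":0,"ax":0,"ay":0,"az":0,"gripper":1},{"x":0,"y":0,"z":0,"ax":0,"ay":0,"az":0,"gripper":1}])

```text
clock: 29.9
position: [0.5874, 0.0686, 0.0912]
ee_rot: [-0.038, 0.999, -0.0, 0.0]
ft_force: [-0.6, 0.2, 1.5]
grip_width: -0.004
grasp_force: 0.0
```

Call:
apply_moves(rows=[{"x":-2,"y":0,"z":0,"ax":0,"ay":0,"az":0,"gripper":1},{"x":0,"y":0,"z":0,"ax":0,"ay":0,"az":0,"gripper":1}])

```text
clock: 30.07
position: [0.5889, 0.0687, 0.0912]
ee_rot: [-0.038, 0.999, 0.0, 0.0]
ft_force: [-0.8, -0.2, 0.8]
grip_width: -0.004
grasp_force: 0.0
```

Call:
apply_moves(rows=[{"x":-2,"y":0,"z":0,"ax":0,"ay":0,"az":0,"gripper":1},{"x":0,"y":0,"z":0,"ax":0,"ay":0,"az":0,"gripper":1}])

```text
clock: 30.23
position: [0.59, 0.0687, 0.091]
ee_rot: [-0.038, 0.999, -0.0, -0.001]
ft_force: [-4.6, -0.3, 2.2]
grip_width: -0.003
grasp_force: 1.2
```

Run:
```python
from h import *
pose()
```

```text
clk 30.23 rack xy [18.7 47. ] z 91.0 ang 180.0 F [-4.6 -0.3  2.2] tilt [-0.002 -0.   ] grip -0.00
```

Call:
apply_moves(rows=[{"x":-2,"y":0,"z":0,"ax":0,"ay":0,"az":0,"gripper":1},{"x":0,"y":0,"z":0,"ax":0,"ay":0,"az":0,"gripper":1}])

```text
clock: 30.4
position: [0.5906, 0.0682, 0.0908]
ee_rot: [-0.037, 0.999, -0.0, -0.003]
ft_force: [-11.8, -2.5, 7.3]
grip_width: -0.004
grasp_force: 4.7
```

Call:
apply_moves(rows=[{"x":-2,"y":0,"z":0,"ax":0,"ay":0,"az":0,"gripper":1},{"x":0,"y":0,"z":0,"ax":0,"ay":0,"az":0,"gripper":1}])

```text
clock: 30.57
position: [0.5909, 0.0676, 0.0906]
ee_rot: [-0.037, 0.999, -0.001, -0.004]
ft_force: [-21.0, -4.4, 13.3]
grip_width: -0.001
grasp_force: 8.4
```

M doesn't budge at 21 N (it slides at about 7 N), so it is home. Retreating and handing in.

Call:
apply_moves(rows=[{"x":12,"y":0,"z":0,"ax":0,"ay":0,"az":0,"gripper":1},{"x":30,"y":0,"z":-10,"ax":0,"ay":0,"az":0,"gripper":1},{"x":30,"y":0,"z":-30,"ax":0,"ay":0,"az":0,"gripper":1},{"x":30,"y":0,"z":-35,"ax":0,"ay":0,"az":0,"gripper":1},{"x":35,"y":0,"z":-20,"ax":0,"ay":0,"az":0,"gripper":1}])

```text
clock: 30.98
position: [0.4619, 0.059, 0.1846]
ee_rot: [-0.038, 0.999, 0.0, 0.001]
ft_force: [0.9, 1.0, 0.7]
grip_width: 0.002
grasp_force: 0.0
```

Call:
apply_moves(rows=[{"x":10,"y":0,"z":-20,"ax":0,"ay":0,"az":0,"gripper":1},{"x":0,"y":0,"z":0,"ax":0,"ay":0,"az":0,"gripper":1},{"x":0,"y":0,"z":0,"ax":0,"ay":0,"az":0,"gripper":1},{"x":0,"y":0,"z":0,"ax":0,"ay":0,"az":0,"gripper":1}])

```text
clock: 31.32
position: [0.4518, 0.0585, 0.2021]
ee_rot: [-0.038, 0.999, 0.0, 0.0]
ft_force: [-0.2, 0.1, 0.0]
grip_width: 0.0
grasp_force: 0.0
```

Run:
```python
from h import *
pose(); print(hand_in())
```

```text
clk 31.32 rack xy [-119.9   47.2] z 202.1 ang 180.0 F [-0.2  0.1  0. ] tilt [0. 0.] grip 0.00
the job is handed in; nothing more can be done
None
```

The job is handed in at 31.3 s: two lids were loose (the far-left and far-right jars) and are now turned tight, the third was already tight, all three jars are home against the back wall, and nothing around them appears disturbed; I don't have the judge's result.

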